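# Fetch the next soil jar for weighing from behind the sample bottles

## Task

The green-lidded jar on the balance has been weighed and the blue-lidded jar, behind the tall bottles, is next. First stand both the red-capped and the yellow-capped bottle in the steel holding tray, then put the green-lidded jar away on the green mark, then set the blue-lidded jar in the middle of the balance pan, and finally stand each bottle back, square on its corner marks in the lane of its own colour. Set everything down upright without dropping it or knocking it over, and leave the white-capped bottle where it is.

Things in the scene. Friction and masses are not known exactly. Their poses are not given: they have to be found in the camera images.
- red_bottle: square translucent sample bottle, 150 mm tall, 0.22 kg: body 58 x 58 mm up to 108 mm, narrowing to a round ribbed red screw cap, 46 mm across, from 122 to 150 mm. Origin: centre of the underside; z up, x and y square to its sides. At the start it stands on the bottle place of the red lane.
- yellow_bottle: square translucent sample bottle, 150 mm tall, 0.22 kg: body 58 x 58 mm up to 108 mm, narrowing to a round ribbed yellow screw cap, 46 mm across, from 122 to 150 mm. Origin: centre of the underside; z up, x and y square to its sides. At the start it stands on the bottle place of the yellow lane.
- green_jar: small round sample jar, 50 mm diameter, 55 mm tall, straight-sided, green screw lid making up its top 15 mm (0.11 kg). Origin: centre of the underside; z up. At the start it stands about the middle of the balance pan.
- blue_jar: small round sample jar, 50 mm diameter, 55 mm tall, straight-sided, blue screw lid making up its top 15 mm (0.11 kg). Origin: centre of the underside; z up. At the start it stands on a blue disc on the jar place of the red or the yellow lane, behind that lane's bottle.
- green_mark: flat green disc, 66 mm diameter, 1 mm thick, fixed on the floor of the red or the yellow lane at its jar place, empty at the start, behind that lane's bottle. Origin: centre of its underside; a jar on it stands 1 mm above this point.
- red_lane: red plastic lane tray, fixed, 170 mm long (x, away from the robot) by 98 mm wide, 3 mm walls 14 mm high. Origin: on its underside, below the centre of the bottle place (four black corner marks); its floor, on which the bottle stands, is 3 mm above. Inside it reaches from x -51 to +113 mm; its jar place is at x +66 mm on the centre line, so bottle and jar at home are just 12 mm apart.
- yellow_lane: yellow plastic lane tray, fixed, 170 mm long (x, away from the robot) by 98 mm wide, 3 mm walls 14 mm high. Origin: on its underside, below the centre of the bottle place (four black corner marks); its floor, on which the bottle stands, is 3 mm above. Inside it reaches from x -51 to +113 mm; its jar place is at x +66 mm on the centre line, so bottle and jar at home are just 12 mm apart.
- balance: light grey top-loading balance, fixed, 190 mm wide, 300 mm deep, case 58 mm high, with a round steel weighing pan of 130 mm diameter whose top is 74 mm above the bench; display and keys towards the robot. Origin: on the bench under the centre of the pan; z up, x away from the robot. The pan does not give.
- holding_tray: empty open stainless-steel tray, fixed, 250 mm (x) by 165 mm (y), with 3 mm walls 18 mm high and a 3 mm floor. Origin: centre of its underside, on the bench; z up.
- white_bottle: square translucent sample bottle, 150 mm tall, 0.22 kg: body 58 x 58 mm up to 108 mm, narrowing to a round ribbed white screw cap, 46 mm across, from 122 to 150 mm. Origin: centre of the underside; z up, x and y square to its sides. A bystander: it stands in a white lane tray next to the red and yellow ones (102 mm from centre to centre), a black-lidded jar behind it.

How it is judged:
By the outcome, as a careful person would: the job done as asked, in the order asked, and still so for the second after the job is handed in, with the robot touching nothing.
It also fails if it takes over 138 s, if anything falls off the work surface, if the arm or the gripper's body presses on something with over 40 N, if the wrist force passes 120 N, or if a joint passes its speed limit or range.

## Robot

A 6-joint arm with a two-finger parallel gripper is mounted at the origin on the work surface. World frame = base frame: x ahead of the robot, y to its left, z up, the work surface at z = 0. Lengths are in m, angles in degrees, forces in N, time in s.
With the tool pointing down it reaches from about 0.4 to 0.825 m from the base axis. Payload 7 kg.
Tool frame: the origin (TCP) lies midway between the tips of the shut fingers; the grasp point (between the pads) lies 19 mm behind it; z points along the fingers, y is the direction in which the jaws open and shut (so a half turn about z gives the same grasp; the last joint's range is limited). The gripper opens to 88 mm and grips with 3 to 60 N. Pads are 19 mm wide; open, the fingers measure 130 mm over their backs; the gripper's body (78 mm by 193 mm) begins 47 mm behind the grasp point.
Start: joints at [-57.347, 20.546, 0.682, 0, -70.136, -16.507], TCP at [0.188, -0.648, 0.227] pointing down, gripper open.
Joint ranges: [-176.03, 176.03], [-82.01, 121.73], [-58.28, 71.71], [-173.87, 95.51], [-174.79, -0.11], [-173.66, 173.66]. Speed limits (degrees/s): [136.94, 136.94, 172.46, 180, 180, 180].

## Interface

Orientations are given as [roll, pitch, yaw] about the fixed x, y, z axes, in that order (R = Rz(yaw) Ry(pitch) Rx(roll)).
In Python, from plant import r gives the robot as it stands. The module is installed in compiled form; this text tells all that it offers.
- The arm moves only by the tool send_rows, never from a script. Its argument "motion" is a list of rows, each an object with "travel": the shift along the tool's x, y, z in m, a list of three; "spin": the turn about the tool's z in degrees. In form: [{"travel": [tx, ty, tz], "spin": spin}, ...]. A call has 1 to 5 rows; each row shifts and turns the pose as measured when the row begins, along the tool's axes as they then stand; what a row does not reach is not made up. A row lasts 1/12 s, in which the tool goes at most 41.7 mm and 7.16 degrees, less where a joint would pass 70% of its speed; a pose out of reach is approached as far as the arm can. A call is refused whole if a number of a shift passes 0.0417 or a number of a turn 7.16, either way. A call with a gripper value outside its range is refused whole. "gripper" is the gripper command: -1 is shut, 1 is fully open, values between are in proportion, set as the call begins (left out, the last holds). The fingers move at their own pace and stop on an object; "squeeze" is the grip in N (left out, the last holds). Time passes only in rows, so rows that do not move let the fingers close. It gives the time, the measured TCP pose, the force and the opening at its end, in the units of the state.
- r.get_state(): the state, without advancing time (a new reading comes with each control period).
- r.capture(name): name is "scene" or "side" or "wrist"; returns (picture, depth): 420x560x3 uint8, blue, green, red; 420x560 float32, m along the optical axis (not along the pixel's ray), 0 where there is no reading.
- r.get_calibration(name): a dict with "fov_y" (degrees; the focal length in pixels is half the picture's height over the tangent of half this angle, whatever the lens; pixels are square), "cx", "cy" (the principal point, pixels), "origin" and "orientation" of the camera in the world. Camera axes: x right, y down, z forward; pixel columns grow to the right and rows downward; lengths in m; the calibration is good to about 2 mm. A picture is of the moment at which its call begins: read the wrist's pose just before it. get_calibration takes no time and is no camera call; for the wrist camera it gives the pose at the moment of the call.
- r.close_job(): hands the job in, once; it reports no verdict.
Trained networks look in the newest picture that a camera, given by its name, has taken for a name from the list of things; names that differ only in an ending like _2 or _b are one class to them, and where a whole thing is asked for, a point or a joint stands for the part that bears it (a point fixed in the world has none). Each returns a list of dicts, best first, with "conf" (0 to 1); they miss things now and then, are a little off and sometimes report something else, mostly with a low value. They report only what shows in the picture. A call takes as long as a camera call.
- r.boxes_of(camera, target): "at" ([x, y, z] in m, in the coordinates of the camera as it stood for that picture, good to about 4 mm: the middle of the surface that is visible of it).
- r.pinpoint(camera, target): "at" ([x, y, z] in m, in the coordinates of the camera as it stood for that picture, good to about 4 mm: a listed point, or the origin of a listed thing).
The state is a dict: "time_s": time; "joints": joint angles; "qd": joint speeds; "joint_torque": joint torques, N m; "tcp_pos": TCP position; "eef_rot": TCP orientation; "contact_force": force on the tool from outside, world axes, zero at the start; "moment": the same for the moment, N m; "gripper_width": finger opening in m.
Only numpy, scipy, OpenCV 4.12 (cv2) and the standard library are available. Lean on these libraries where they do the work, as an engineer would, in place of code of your own. Each camera call takes 0.05 s, during which the arm holds its last target. There are 200 camera calls.

## Working session

There is one attempt and no reset: what is moved stays moved. The work goes in short steps, Python scripts to look and compute and a tool call to move; the robot and the scene stay as the last step left them, time stands still between calls to the robot, and variables do not carry over. Pictures are saved under pics/ and viewed, about 12 in all and at most 16, crops included, and the job is handed in when it is done.

Besides the shell and the picture viewer there is one more tool, called after "Call:" as name(argument=value, ...), one argument or row to a line, values as JSON. send_rows: Moves the arm, as the interface text tells. Its arguments: {"type":"object","properties":{"motion":{"type":"array"},"gripper":{"type":"number"},"squeeze":{"type":"number"}},"required":["motion"]}

```bash
mkdir -p pics; cat > h.py <<'E'
from plant import r
import numpy as np, cv2
from scipy.spatial.transform import Rotation as R
def toW(c,p):
    k=r.get_calibration(c); return R.from_euler('xyz',k['orientation'],degrees=True).apply(p)+np.array(k['origin'])
def pix(c,w):
    k=r.get_calibration(c); p=R.from_euler('xyz',k['orientation'],degrees=True).inv().apply(np.array(w)-k['origin'])
    f=210/np.tan(np.radians(k['fov_y']/2)); return p[...,0]/p[...,2]*f+k['cx'],p[...,1]/p[...,2]*f+k['cy']
E
python3 - <<'E'
from h import *
print(r.get_state())
ims=[]
T="red_bottle yellow_bottle green_jar blue_jar green_mark red_lane yellow_lane balance holding_tray white_bottle".split()
for c in ("scene","side"):
    k=r.get_calibration(c);print(c,k)
    im,d=r.capture(c);cv2.imwrite(f'pics/{c}0.png',im);np.save(f'{c}0.npy',d)
    for t in T:
        print(t,[(round(x['conf'],2),toW(c,x['at']).round(4).tolist()) for x in r.pinpoint(c,t)[:2]])
E
```

```text
{'time_s': 0.0, 'joints': array([-5.73466428e+01,  2.05911583e+01,  6.34285917e-01, -1.94274877e-02,
       -7.01378803e+01, -1.65052794e+01]), 'qd': array([-0.05893918,  0.0319561 ,  0.03643412,  0.00723257,  0.05886488,
       -0.0288496 ]), 'joint_torque': array([ 4.58949144e-04, -5.82722461e+01,  2.93038148e+01,  6.99711040e+00,
        6.67886066e-03, -1.31242296e-04]), 'tcp_pos': array([ 0.1875427 , -0.64790614,  0.2256319 ]), 'eef_rot': array([ 1.79903963e+02, -9.41147058e-03, -1.63858530e+02]), 'contact_force': array([-0.03244307, -0.4478271 , -0.29465157]), 'moment': array([-0.02466453, -0.024151  , -0.00627996]), 'gripper_width': 0.08751012967598219}
scene {'fov_y': 47.332275127377514, 'cx': 273.32575938254405, 'cy': 209.36888619199777, 'origin': array([1.08051947, 0.22156075, 0.76367328]), 'orientation': array([-1.39379369e+02, -1.19575323e-01,  1.12471253e+02])}
red_bottle [(0.69, [0.4853, -0.0838, 0.0062])]
yellow_bottle [(0.82, [0.499, 0.0187, 0.0046]), (0.31, [0.4957, 0.0194, 0.0021])]
green_jar [(0.83, [0.4969, -0.3374, 0.0747])]
blue_jar [(0.85, [0.547, -0.0963, 0.00
[... 294 characters left out ...]
{'fov_y': 46.59790253655828, 'cx': 287.1062326779726, 'cy': 210.24041094339114, 'origin': array([1.38902316, 0.46792272, 0.81723303]), 'orientation': array([-126.8437041 ,    1.15013773,  118.00096334])}
red_bottle []
yellow_bottle [(0.92, [0.4937, 0.0132, 0.0071])]
green_jar [(0.71, [0.4988, -0.337, 0.0729])]
blue_jar [(0.86, [0.5423, -0.0959, 0.0022])]
green_mark [(0.57, [0.5569, 0.0109, 0.0003])]
red_lane [(0.81, [0.4805, -0.0828, 0.0027])]
yellow_lane [(0.97, [0.4967, 0.0175, 0.0026])]
balance [(0.68, [0.485, -0.3242, -0.0019]), (0.61, [0.5163, 0.3275, -0.003])]
holding_tray [(0.93, [0.5181, 0.3249, -0.0022]), (0.62, [0.4968, 0.0144, 0.003])]
white_bottle [(0.9, [0.5054, 0.1148, 0.003])]
```

View pics/scene0.png

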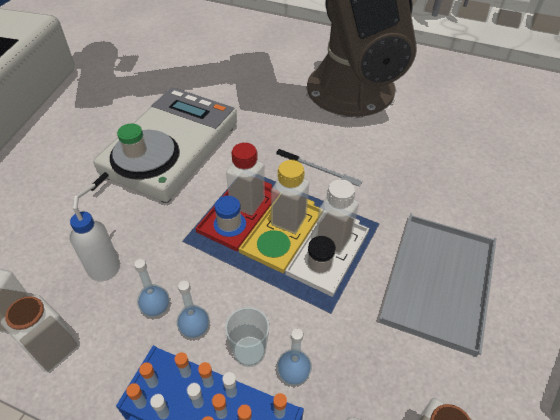

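View pics/side0.png

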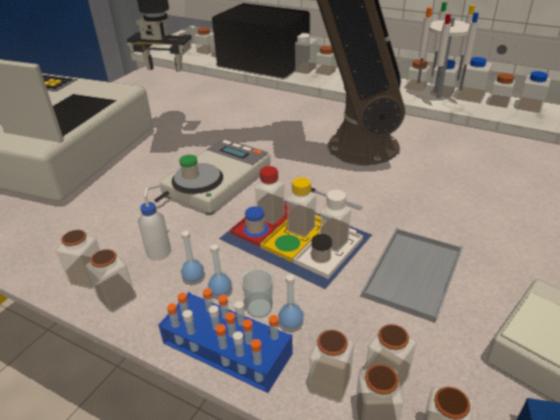

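The red lane (row ~215 at x 228) holds the blue jar on its disc. The yellow lane has the green mark at about (273, 244), and the white lane has the black-lidded jar. The tray is empty. Next I'll refine cap centres and lane yaw from the depth data.

```bash
cat >> h.py <<'E'
def cloud(c,d,k=None):
    k=k or r.get_calibration(c); f=210/np.tan(np.radians(k['fov_y']/2))
    v,u=np.mgrid[0:420,0:560]; P=np.stack([(u-k['cx'])*d/f,(v-k['cy'])*d/f,d],-1)
    W=R.from_euler('xyz',k['orientation'],degrees=True).apply(P.reshape(-1,3))+np.array(k['origin'])
    W=W.reshape(420,560,3); W[d==0]=np.nan; return W
def circ(P,rad):
    from scipy.optimize import least_squares
    return least_squares(lambda q:np.hypot(P[:,0]-q[0],P[:,1]-q[1])-rad,P[:,:2].mean(0),loss='soft_l1',f_scale=.002).x
def plan(goal,yaw,tcp=None,cy=None):
    s=r.get_state(); t=s['tcp_pos'] if tcp is None else np.array(tcp); e=s['eef_rot']
    Rt=R.from_euler('xyz',[180,0,yaw],degrees=True)
    print('tcp',np.round(s['tcp_pos'],4),'rot',np.round(e,2),'spin',round(((e[2]-yaw+180)%360)-180,2),'tool shift after spin',np.round(Rt.inv().apply(np.array(goal)-t),4))
E
python3 - <<'E'
from h import *
print(r.get_calibration('wrist'))
for c in ("scene","side"):
    im=cv2.imread(f'pics/{c}0.png'); W=cloud(c,np.load(f'{c}0.npy'))
    x,y,z=W[...,0],W[...,1],W[...,2]
    for n,cx,cy in (('red',.483,-.083),('yel',.496,.017),('whi',.507,.116)):
        m=(np.hypot(x-cx,y-cy)<.04)
        t=W[m&(z>.144)]; s=W[m&(z>.124)&(z<.146)]
        b=W[m&(z>.03)&(z<.10)]
        print(c,n,'top',len(t),(t.min(0)+t.max(0))[:2]/2,np.median(t[:,2]),'side',circ(s,.023))
    for n,cx,cy,lo,hi in (('green',.497,-.337,.09,.135),('blue',.545,-.096,.02,.064)):
        m=(np.hypot(x-cx,y-cy)<.04); s=W[m&(z>lo)&(z<hi-.01)]; t=W[m&(z>hi-.012)]
        print(c,n,circ(s,.025),(t.min(0)+t.max(0))[:2]/2,np.median(t[:,2]))
    # tray outline
    m=(abs(x-.52)<.18)&(abs(y-.324)<.13)&(z>.012)&(z<.03)
    print('tray',m.sum(),cv2.minAreaRect(W[m][:,:2].astype(np.float32)))
    m=(abs(x-.48)<.12)&(abs(y+.33)<.12)&(z>.070)&(z<.08)
    print('pan',m.sum(),cv2.minEnclosingCircle(W[m][:,:2].astype(np.float32)))
E
```

```text
{'fov_y': 70.09104430087734, 'cx': 274.8482320343157, 'cy': 208.89903845038236, 'origin': array([ 0.11469223, -0.66922502,  0.38424354]), 'orientation': array([ 1.63435926e+02, -1.95756866e-02,  1.06146811e+02])}
scene red top 419 [ 0.48503015 -0.08270272] 0.15431594951857874 side [ 0.48309167 -0.08386815]
scene yel top 460 [0.49470759 0.01606906] 0.15428577520809356 side [0.49429067 0.014779  ]
scene whi top 505 [0.50751999 0.11418562] 0.15425877974783753 side [0.50654962 0.11389075]
scene green [ 0.49434167 -0.33682248] [ 0.49626552 -0.33674439] 0.12889526342183644
scene blue [ 0.54364848 -0.0946458 ] [ 0.53846972 -0.09495199] 0.06223263376152627
tray 1387 ((0.5194289684295654, 0.32472437620162964), (0.2568846642971039, 0.1697886735200882), 0.27080655097961426)
pan 1477 ((0.4832390546798706, -0.32301098108291626), 0.06629309803247452)
side red top 194 [ 0.48652938 -0.07976352] 0.15302557440426623 side [ 0.4833505  -0.08153654]
side yel top 214 [0.49626327 0.01809808] 0.15293402482477425 side [0.49466231 0.01686069]
side whi top 240 [0.50986197 0.11691282] 0.15325762205650983 side [0.50738887 0.1159372 ]
side green [ 0.49475968 -0.33468462] [ 0.49683568 -0.33156195] 0.12764955403402145
side blue [ 0.54399135 -0.09310518] [ 0.53949809 -0.09277793] 0.06212770090327785
tray 745 ((0.5194839239120483, 0.32610300183296204), (0.2579883635044098, 0.16969256103038788), 0.11172163486480713)
pan 655 ((0.48450201749801636, -0.32029974460601807), 0.06705232709646225)
```

Call:
send_rows(
  motion=[
    {"travel":[0,0,-0.0417],"spin":5},
    {"travel":[0,0,-0.0417],"spin":5},
    {"travel":[0,0,-0.0417],"spin":5},
    {"travel":[0,0,-0.02],"spin":5},
    {"travel":[0,0,0],"spin":5},
  ],
)

```text
time_s: 1.52
tcp_pos: [0.1864, -0.6467, 0.3742]
eef_rot: [179.6, -0.3, 170.2]
contact_force: [0.2, -0.1, -0.6]
gripper_width: 0.0873
```

Call:
send_rows(
  motion=[
    {"travel":[-0.0115,0.0386,0],"spin":-3},
    {"travel":[-0.0115,0.0386,0],"spin":0},
    {"travel":[-0.0115,0.0386,0],"spin":0},
    {"travel":[-0.0115,0.0386,0],"spin":0},
    {"travel":[-0.0115,0.0386,0],"spin":0},
  ],
)

```text
time_s: 1.93
tcp_pos: [0.2687, -0.4637, 0.3732]
eef_rot: [179.7, -0.4, 172.4]
contact_force: [1.4, 0.0, -0.2]
gripper_width: 0.0875
```

Call:
send_rows(
  motion=[
    {"travel":[-0.0115,0.0386,0],"spin":0},
    {"travel":[-0.0115,0.0386,0],"spin":0},
    {"travel":[-0.0115,0.0386,0],"spin":0},
    {"travel":[-0.0115,0.0386,0],"spin":0},
    {"travel":[-0.0115,0.0386,0],"spin":0},
  ],
)

```text
time_s: 2.35
tcp_pos: [0.3515, -0.2723, 0.3749]
eef_rot: [179.7, -0.2, 172.3]
contact_force: [1.8, -0.8, 1.1]
gripper_width: 0.0877
```

Call:
send_rows(
  motion=[
    {"travel":[-0.0115,0.0386,0],"spin":0},
    {"travel":[-0.0115,0.0386,0],"spin":0},
    {"travel":[-0.0115,0.0386,0],"spin":0},
    {"travel":[-0.0115,0.0386,0],"spin":0},
    {"travel":[-0.0115,0.0386,0],"spin":0},
  ],
)

```text
time_s: 2.77
tcp_pos: [0.434, -0.0808, 0.3789]
eef_rot: [179.6, 0.3, 172.3]
contact_force: [1.0, -0.9, -0.8]
gripper_width: 0.0879
```

Call:
send_rows(
  motion=[
    {"travel":[-0.0115,0.0386,0],"spin":0},
    {"travel":[-0.0115,0.0386,0],"spin":0},
    {"travel":[0,0,0],"spin":0},
    {"travel":[0,0,0],"spin":0},
  ],
)

```text
time_s: 3.1
tcp_pos: [0.4691, 0.0026, 0.3802]
eef_rot: [179.5, 0.4, 172.7]
contact_force: [-0.3, -0.1, 1.0]
gripper_width: 0.0878
```

```bash
python3 - <<'E'
from h import *
k=r.get_calibration('wrist'); im,d=r.capture('wrist'); cv2.imwrite('pics/w1.png',im); np.save('w1.npy',d)
for t in "red_bottle yellow_bottle blue_jar green_mark red_lane yellow_lane white_bottle".split():
    print(t,[(round(x['conf'],2),toW('wrist',x['at']).round(4).tolist()) for x in r.pinpoint('wrist',t)[:2]])
W=cloud('wrist',d,k); x,y,z=np.moveaxis(W,-1,0)
for n,cx,cy in (('red',.484,-.083),('yel',.496,.017),('whi',.507,.116)):
    m=(np.hypot(x-cx,y-cy)<.03); t=W[m&(z>.143)]
    if len(t): print(n,len(t),cv2.minEnclosingCircle(t[:,:2].astype(np.float32)),np.median(t[:,2]))
print(r.get_state()['tcp_pos'],r.get_state()['eef_rot'],r.get_state()['time_s'])
E
```

```text
red_bottle [(0.91, [0.4859, -0.0845, 0.0019])]
yellow_bottle [(0.97, [0.4923, 0.0118, 0.0031])]
blue_jar [(0.94, [0.5427, -0.1005, 0.0061])]
green_mark [(0.94, [0.5539, 0.0027, 0.0038])]
red_lane []
yellow_lane [(0.48, [0.5539, 0.0069, 0.004])]
white_bottle [(0.92, [0.5046, 0.1124, 0.0088])]
red 1001 ((0.482732892036438, -0.08292123675346375), 0.024652937427163124) 0.15425104493104852
yel 1189 ((0.4954874813556671, 0.018819954246282578), 0.02843923680484295) 0.15466497768749055
whi 1005 ((0.5059934854507446, 0.11419005692005157), 0.024735528975725174) 0.15436351539967913
[ 4.68621536e-01 -9.14744116e-05  3.80419229e-01] [179.46975852   0.44208038 172.46842134] 3.5
```

View pics/w1.png

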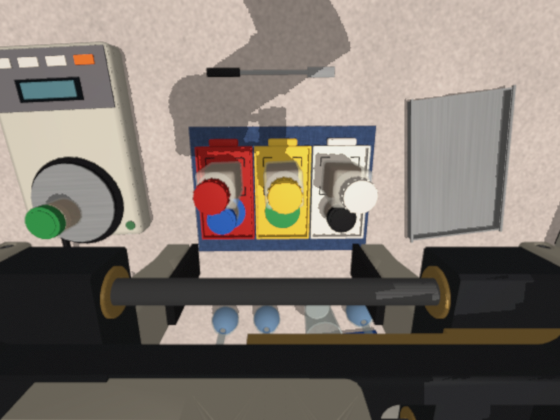

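The wrist view shows the lane tray almost axis-aligned with the tool, the caps at (211,196), (285,197) and (360,196), and the tray at right. I'll fit the lane outlines by colour to get yaw and centres.

```bash
cat > lanes.py <<'E'
from h import *
import sys
def lanes(im,W,tag):
    hsv=cv2.cvtColor(im,cv2.COLOR_BGR2HSV); H,S,V=cv2.split(hsv); x,y,z=np.moveaxis(W,-1,0)
    near=(abs(x-.52)<.16)&(abs(y-.01)<.2)&(z<.025)&(z>-.01)
    for n,m,c0 in (('red',((H<6)|(H>174))&(S>150),-.085),('yel',(H>20)&(H<32)&(S>140),.015),('mat',None,.01)):
        if m is None: m=(H>100)&(H<130)&(S>90)&(V<140)
        else: m=m&(abs(y-c0)<.07)
        m=(m&near).astype(np.uint8)
        k,lab,st,_=cv2.connectedComponentsWithStats(m); 
        m=lab==1+np.argmax(st[1:,4])
        P=W[m][:,:2].astype(np.float32); b=cv2.minAreaRect(P)
        c=np.array(b[0]); a=b[2]; s=b[1]
        if s[0]<s[1]: a-=90
        a=((a+90)%180)-90
        if n=='mat': print(tag,n,len(P),'c',c.round(4),np.round(s,4),'ang',round(a,2)); continue
        e=np.array([np.cos(np.radians(a)),np.sin(np.radians(a))])
        # tray centre is at lane x +31
        print(tag,n,len(P),'c',c.round(4),np.round(s,4),'yaw',round(a,2),'origin',(c-.031*e).round(4))
E
python3 - <<'E'
from lanes import *
for c in ('scene','side'): lanes(cv2.imread(f'pics/{c}0.png'),cloud(c,np.load(f'{c}0.npy')),c)
lanes(cv2.imread('pics/w1.png'),cloud('wrist',np.load('w1.npy')),'wrist')
plan([.483,-.083,.25],173)
E
```

```text
scene red 1132 c [ 0.5084 -0.0879] [0.1002 0.1833] yaw -7.36 origin [ 0.4776 -0.0839]
scene yel 1642 c [0.5209 0.0129] [0.0988 0.1842] yaw -6.79 origin [0.4902 0.0166]
scene mat 2779 c [0.5238 0.0119] [0.3229 0.2353] ang 83.16
side red 372 c [ 0.5155 -0.0884] [0.0981 0.1752] yaw -7.0 origin [ 0.4848 -0.0846]
side yel 785 c [0.5212 0.0151] [0.1004 0.1844] yaw -6.99 origin [0.4904 0.0188]
side mat 257 c [0.6334 0.0626] [0.1775 0.0228] ang 82.74
wrist red 2400 c [ 0.5068 -0.0903] [0.0975 0.1839] yaw -7.17 origin [ 0.476  -0.0865]
wrist yel 2889 c [0.5224 0.0117] [0.1007 0.1879] yaw -7.2 origin [0.4916 0.0156]
wrist mat 2651 c [0.4568 0.0189] [0.3224 0.0985] ang 83.76
tcp [ 4.686e-01 -1.000e-04  3.804e-01] rot [179.47   0.44 172.47] spin -0.53 tool shift after spin [-0.0244 -0.0805  0.1304]
```

Call:
send_rows(
  motion=[
    {"travel":[-0.008,-0.027,0.028],"spin":-0.5},
    {"travel":[-0.008,-0.027,0.028],"spin":0},
    {"travel":[-0.008,-0.027,0.028],"spin":0},
    {"travel":[0,0,0.04],"spin":0},
    {"travel":[0,0,0.04],"spin":0},
  ],
)

```text
time_s: 3.92
tcp_pos: [0.4903, -0.0877, 0.2215]
eef_rot: [179.2, 1.7, 172.9]
contact_force: [0.5, 0.1, -1.0]
gripper_width: 0.0875
```

Call:
send_rows(
  motion=[
    {"travel":[0,0,0.03],"spin":0},
    {"travel":[0,0,0],"spin":0},
    {"travel":[0,0,0],"spin":0},
  ],
)

```text
time_s: 4.17
tcp_pos: [0.4858, -0.091, 0.1835]
eef_rot: [179.3, 1.1, 172.5]
contact_force: [1.2, 1.0, 1.1]
gripper_width: 0.0876
```

```bash
python3 - <<'E'
from h import *
plan([.483,-.083,.120],173)
E
```

```text
tcp [ 0.4858 -0.091   0.1835] rot [179.3    1.07 172.54] spin -0.46 tool shift after spin [0.0038 0.0075 0.0635]
```

Call:
send_rows(
  motion=[
    {"travel":[0.004,0.0075,0.015],"spin":-0.5},
    {"travel":[0,0,0.024],"spin":0},
    {"travel":[0,0,0.024],"spin":0},
    {"travel":[0,0,0],"spin":0},
    {"travel":[0,0,0],"spin":0},
  ],
)

```text
time_s: 4.58
tcp_pos: [0.4912, -0.0825, 0.1302]
eef_rot: [179.2, 1.9, 173.1]
contact_force: [1.3, 0.2, 0.9]
gripper_width: 0.0875
```

```bash
python3 - <<'E'
from h import *
plan([.483,-.083,.120],173); print(r.get_state()['joints'],r.get_state()['contact_force'])
im,d=r.capture('wrist'); cv2.imwrite('pics/w2.png',im)
E
```

```text
tcp [ 0.4912 -0.0825  0.1302] rot [179.21   1.91 173.1 ] spin 0.1 tool shift after spin [ 0.0081 -0.0015  0.0102]
[  13.03644214    7.84077997  -30.31726198   -0.12099474  -49.78177453
 -109.84652913] [1.25298384 0.23941985 0.91716812]
```

View pics/w2.png

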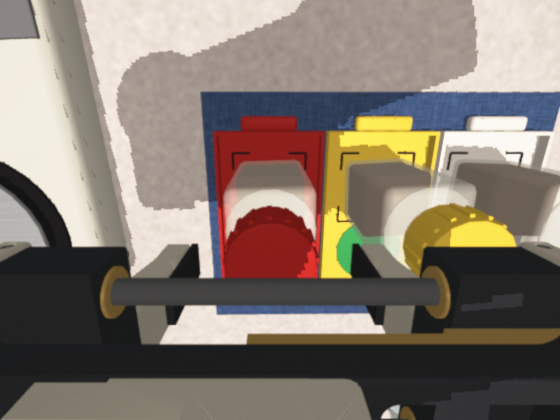

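The red bottle's cap sits between the open fingers, cap centre about (270,250). The body is square with its marks. I'll correct x and descend.

Call:
send_rows(
  motion=[
    {"travel":[0.008,-0.001,0.008],"spin":0},
    {"travel":[0,0,0],"spin":0},
    {"travel":[0,0,0],"spin":0},
  ],
)

```text
time_s: 4.88
tcp_pos: [0.4857, -0.0821, 0.1265]
eef_rot: [179.1, 2.3, 173.1]
contact_force: [0.5, 0.3, -0.4]
gripper_width: 0.0878
```

```bash
python3 - <<'E'
from h import *
plan([.483,-.083,.120],173)
E
```

```text
tcp [ 0.4857 -0.0821  0.1265] rot [179.09   2.33 173.12] spin 0.12 tool shift after spin [ 0.0026 -0.0013  0.0065]
```

Call:
send_rows(
  motion=[
    {"travel":[0.003,-0.001,0.008],"spin":0},
    {"travel":[0,0,0],"spin":0},
  ],
)

```text
time_s: 5.05
tcp_pos: [0.4833, -0.0825, 0.1193]
eef_rot: [179.0, 2.5, 173.1]
contact_force: [-0.5, 0.1, -0.2]
gripper_width: 0.0876
```

Call:
send_rows(
  motion=[
    {"travel":[0,0,0],"spin":0},
    {"travel":[0,0,0],"spin":0},
    {"travel":[0,0,0],"spin":0},
    {"travel":[0,0,0],"spin":0},
    {"travel":[0,0,0],"spin":0},
  ],
  gripper=-1,
  squeeze=25,
)

```text
time_s: 5.47
tcp_pos: [0.4835, -0.0826, 0.1195]
eef_rot: [179.1, 2.5, 173.1]
contact_force: [0.4, -0.2, 0.8]
gripper_width: 0.0596
```

Call:
send_rows(
  motion=[
    {"travel":[0,0,0],"spin":0},
    {"travel":[0,0,0],"spin":0},
    {"travel":[0,0,0],"spin":0},
  ],
)

```text
time_s: 5.72
tcp_pos: [0.4835, -0.0827, 0.1195]
eef_rot: [179.1, 2.5, 173.1]
contact_force: [-1.1, -0.3, -1.0]
gripper_width: 0.046
```

Call:
send_rows(
  motion=[
    {"travel":[0,0,-0.03],"spin":0},
    {"travel":[0,0,-0.03],"spin":0},
    {"travel":[0,0,0],"spin":0},
  ],
)

```text
time_s: 5.97
tcp_pos: [0.4784, -0.0837, 0.1786]
eef_rot: [179.2, 2.0, 173.1]
contact_force: [1.8, 0.7, -1.1]
gripper_width: 0.0455
```

Call:
send_rows(
  motion=[
    {"travel":[0,0,-0.03],"spin":0},
    {"travel":[0,0,-0.04],"spin":0},
    {"travel":[0,0,-0.04],"spin":0},
    {"travel":[0,0.02,-0.01],"spin":0},
    {"travel":[0.007,0.038,0],"spin":0},
  ],
)

```text
time_s: 6.38
tcp_pos: [0.4713, -0.0289, 0.3018]
eef_rot: [179.2, 1.7, 172.7]
contact_force: [1.7, 0.8, -3.1]
gripper_width: 0.0453
```

Call:
send_rows(
  motion=[
    {"travel":[0.007,0.038,0],"spin":0},
    {"travel":[0.007,0.038,0],"spin":0},
    {"travel":[0.007,0.038,0],"spin":0},
    {"travel":[0.007,0.038,0],"spin":0},
    {"travel":[0.007,0.038,0],"spin":0},
  ],
)

```text
time_s: 6.8
tcp_pos: [0.4585, 0.1705, 0.3043]
eef_rot: [179.0, 1.8, 172.3]
contact_force: [1.0, -0.5, -2.0]
gripper_width: 0.0458
```

Call:
send_rows(
  motion=[
    {"travel":[0.007,0.038,0],"spin":0},
    {"travel":[0.007,0.038,0],"spin":0},
    {"travel":[0.007,0.038,0],"spin":0},
    {"travel":[0.007,0.038,0],"spin":0},
    {"travel":[0,0,0],"spin":0},
  ],
)

```text
time_s: 7.22
tcp_pos: [0.4461, 0.338, 0.3022]
eef_rot: [179.0, 1.6, 172.6]
contact_force: [-0.3, -0.2, -2.5]
gripper_width: 0.0459
```

```bash
python3 - <<'E'
from h import *
plan([.465,.325,.122],173);print(r.get_state()['joints'].round(1))
E
```

```text
tcp [0.4461 0.338  0.3022] rot [179.02   1.6  172.58] spin -0.42 tool shift after spin [-0.0204 -0.0106  0.1802]
[  57.9    6.1   -8.9    1.1  -73.4 -155.7]
```

Call:
send_rows(
  motion=[
    {"travel":[-0.01,-0.005,0.035],"spin":-0.4},
    {"travel":[-0.01,-0.005,0.035],"spin":0},
    {"travel":[0,0,0.035],"spin":0},
    {"travel":[0,0,0.03],"spin":0},
    {"travel":[0,0,0],"spin":0},
  ],
)

```text
time_s: 7.63
tcp_pos: [0.4679, 0.3318, 0.1607]
eef_rot: [178.9, 1.5, 173.3]
contact_force: [-0.5, -0.8, -2.9]
gripper_width: 0.0455
```

```bash
python3 - <<'E'
from h import *
plan([.465,.325,.120],173);print(r.get_state()['joints'].round(1))
E
```

```text
tcp [0.4679 0.3318 0.1607] rot [178.95   1.55 173.32] spin 0.32 tool shift after spin [ 0.0021 -0.0071  0.0407]
[  55.5   13.   -19.6    1.1  -55.8 -152.7]
```

Call:
send_rows(
  motion=[
    {"travel":[0.002,-0.004,0.015],"spin":0},
    {"travel":[0,-0.003,0.013],"spin":0},
    {"travel":[0,0,0.008],"spin":0},
    {"travel":[0,0,0.002],"spin":0},
    {"travel":[0,0,0],"spin":0},
  ],
)

```text
time_s: 8.05
tcp_pos: [0.4666, 0.3253, 0.1228]
eef_rot: [179.1, 1.5, 173.4]
contact_force: [0.5, -0.8, -1.4]
gripper_width: 0.0456
```

Call:
send_rows(
  motion=[
    {"travel":[0,0,0.002],"spin":0},
    {"travel":[0,0,0],"spin":0},
  ],
)

```text
time_s: 8.22
tcp_pos: [0.4676, 0.3265, 0.1229]
eef_rot: [179.0, 1.6, 173.4]
contact_force: [-0.0, 0.4, -2.1]
gripper_width: 0.0455
```

Call:
send_rows(
  motion=[
    {"travel":[0,0,0.004],"spin":0},
    {"travel":[0,0,0.002],"spin":0},
    {"travel":[0,0,0],"spin":0},
  ],
)

```text
time_s: 8.47
tcp_pos: [0.4688, 0.328, 0.1189]
eef_rot: [178.8, 1.7, 173.4]
contact_force: [-0.7, -0.7, -2.2]
gripper_width: 0.0455
```

Call:
send_rows(
  motion=[
    {"travel":[0,0,0.003],"spin":0},
    {"travel":[0,0,0],"spin":0},
  ],
)

```text
time_s: 8.63
tcp_pos: [0.4705, 0.3296, 0.1188]
eef_rot: [178.6, 2.0, 173.5]
contact_force: [0.0, 0.3, -2.8]
gripper_width: 0.0453
```

```bash
python3 - <<'E'
from h import *
plan([.465,.325,.120],173)
im,d=r.capture('scene'); cv2.imwrite('pics/s1.png',im[130:400,250:550]); W=cloud('scene',d); np.save('s1.npy',d); cv2.imwrite('pics/s1f.png',im)
k,b=r.get_calibration('scene'),0
m=(abs(W[...,0]-.467)<.05)&(abs(W[...,1]-.327)<.05)&(W[...,2]<.1)
print(np.nanpercentile(W[m][:,2],[0,1,10]), [toW('scene',x['at']).round(4) for x in r.pinpoint('scene','red_bottle')])
E
```

```text
tcp [0.4705 0.3296 0.1188] rot [178.6    1.96 173.48] spin 0.48 tool shift after spin [ 0.0049 -0.0052 -0.0012]
[-1.44873937e-03 -1.64712686e-05  1.58003652e-03] [array([0.4704, 0.33  , 0.0064]), array([0.4997, 0.0185, 0.0045])]
```

View pics/s1.png

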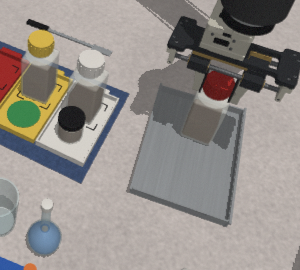

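The bottle is in the tray at crop (205,110) and z stopped changing at 0.119, so it stands on the floor. I'll release it.

Call:
send_rows(
  motion=[
    {"travel":[0,0,0],"spin":0},
    {"travel":[0,0,0],"spin":0},
    {"travel":[0,0,0],"spin":0},
    {"travel":[0,0,0],"spin":0},
    {"travel":[0,0,0],"spin":0},
  ],
  gripper=1,
)

```text
time_s: 9.15
tcp_pos: [0.4705, 0.3297, 0.1185]
eef_rot: [178.6, 2.0, 173.5]
contact_force: [-0.3, 0.1, 0.2]
gripper_width: 0.0734
```

Call:
send_rows(
  motion=[
    {"travel":[0,0,0],"spin":0},
    {"travel":[0,0,-0.02],"spin":0},
    {"travel":[0,0,-0.04],"spin":0},
    {"travel":[0,0,-0.04],"spin":0},
    {"travel":[0,0,-0.015],"spin":0},
  ],
)

```text
time_s: 9.57
tcp_pos: [0.4642, 0.3245, 0.2316]
eef_rot: [179.2, 1.6, 173.4]
contact_force: [1.1, 0.4, 0.5]
gripper_width: 0.0877
```

```bash
python3 - <<'E'
from h import *
plan([.4945,.016,.22],173)
W=cloud('side',r.capture('side')[1])
for n,cx,cy in (('red',.470,.330),('yel',.4945,.016)):
    m=(np.hypot(W[...,0]-cx,W[...,1]-cy)<.05)
    t=W[m&(W[...,2]>.144)&(W[...,2]<.165)]; s=W[m&(W[...,2]>.124)&(W[...,2]<.146)]
    print(n,len(t),(t.min(0)+t.max(0))/2,circ(s,.023))
E
```

```text
tcp [0.4642 0.3245 0.2316] rot [179.2    1.58 173.42] spin 0.42 tool shift after spin [-0.0676 -0.3025  0.0116]
red 256 [0.47097685 0.33323092 0.14976158] [0.46924325 0.33260771]
yel 216 [0.49654524 0.0181391  0.15079724] [0.49445847 0.01705571]
```

Call:
send_rows(
  motion=[
    {"travel":[-0.0085,-0.038,0],"spin":0.4},
    {"travel":[-0.0085,-0.038,0],"spin":0},
    {"travel":[-0.0085,-0.038,0],"spin":0},
    {"travel":[-0.0085,-0.038,0],"spin":0},
    {"travel":[-0.0085,-0.038,0],"spin":0},
  ],
)

```text
time_s: 10.03
tcp_pos: [0.4857, 0.1326, 0.2334]
eef_rot: [178.7, 1.9, 173.6]
contact_force: [1.5, -0.8, 0.3]
gripper_width: 0.0876
```

Call:
send_rows(
  motion=[
    {"travel":[-0.0085,-0.038,0],"spin":0},
    {"travel":[-0.0085,-0.038,0],"spin":0},
    {"travel":[-0.0065,-0.03,0],"spin":0},
    {"travel":[0,0,0.02],"spin":0},
    {"travel":[0,0,0.02],"spin":0},
  ],
)

```text
time_s: 10.45
tcp_pos: [0.4999, 0.0141, 0.1954]
eef_rot: [178.5, 2.4, 173.3]
contact_force: [-0.3, 0.7, -0.3]
gripper_width: 0.0878
```

```bash
python3 - <<'E'
from h import *
plan([.4945,.0165,.120],173)
E
```

```text
tcp [0.4999 0.0141 0.1954] rot [178.52   2.43 173.29] spin 0.29 tool shift after spin [0.0057 0.0017 0.0754]
```

Call:
send_rows(
  motion=[
    {"travel":[0.006,0.002,0.025],"spin":0.3},
    {"travel":[0.002,0,0.02],"spin":0},
    {"travel":[0.002,0,0.015],"spin":0},
    {"travel":[0.001,0,0.005],"spin":0},
    {"travel":[0,0,0],"spin":0},
  ],
)

```text
time_s: 10.87
tcp_pos: [0.4899, 0.0157, 0.1244]
eef_rot: [178.6, 2.3, 172.7]
contact_force: [-0.7, -0.8, 1.7]
gripper_width: 0.0875
```

```bash
python3 - <<'E'
from h import *
plan([.4945,.0165,.120],173)
E
```

```text
tcp [0.4899 0.0157 0.1244] rot [178.58   2.26 172.67] spin -0.33 tool shift after spin [-0.0044  0.0014  0.0044]
```

Call:
send_rows(
  motion=[
    {"travel":[-0.0045,0.001,0.005],"spin":0},
    {"travel":[0,0,0],"spin":0},
  ],
)

```text
time_s: 11.03
tcp_pos: [0.4957, 0.0165, 0.1203]
eef_rot: [178.6, 2.3, 172.7]
contact_force: [0.4, -0.3, 0.5]
gripper_width: 0.0879
```

Call:
send_rows(
  motion=[
    {"travel":[0,0,0],"spin":0},
    {"travel":[0,0,0],"spin":0},
    {"travel":[0,0,0],"spin":0},
    {"travel":[0,0,0],"spin":0},
    {"travel":[0,0,0],"spin":0},
  ],
  gripper=-1,
  squeeze=25,
)

```text
time_s: 11.45
tcp_pos: [0.4983, 0.0174, 0.1232]
eef_rot: [178.4, 2.6, 172.7]
contact_force: [-0.2, 1.2, 0.0]
gripper_width: 0.0595
```

Call:
send_rows(
  motion=[
    {"travel":[0,0,0],"spin":0},
    {"travel":[0,0,0],"spin":0},
    {"travel":[0,0,0],"spin":0},
    {"travel":[0,0,-0.02],"spin":0},
    {"travel":[0,0,-0.03],"spin":0},
  ],
)

```text
time_s: 11.87
tcp_pos: [0.4915, 0.0152, 0.1685]
eef_rot: [178.7, 2.0, 172.7]
contact_force: [1.7, 0.4, -1.3]
gripper_width: 0.0458
```

Call:
send_rows(
  motion=[
    {"travel":[0,0,-0.04],"spin":0},
    {"travel":[0,0,-0.04],"spin":0},
    {"travel":[0,0,-0.04],"spin":0},
    {"travel":[0,0,0],"spin":0},
  ],
)

```text
time_s: 12.2
tcp_pos: [0.4859, 0.0121, 0.296]
eef_rot: [178.7, 1.9, 172.7]
contact_force: [3.4, -0.4, -0.8]
gripper_width: 0.0455
```

```bash
python3 - <<'E'
from h import *
plan([.580,.329,.30],173)
E
```

```text
tcp [0.4859 0.0121 0.296 ] rot [178.75   1.94 172.68] spin -0.32 tool shift after spin [-0.0548  0.326  -0.004 ]
```

Call:
send_rows(
  motion=[
    {"travel":[-0.006,0.0365,0],"spin":0},
    {"travel":[-0.006,0.0365,0],"spin":0},
    {"travel":[-0.006,0.0365,0],"spin":0},
    {"travel":[-0.006,0.0365,0],"spin":0},
    {"travel":[-0.006,0.0365,0],"spin":0},
  ],
)

```text
time_s: 12.62
tcp_pos: [0.5386, 0.1899, 0.3056]
eef_rot: [178.4, 2.2, 172.1]
contact_force: [1.4, -0.3, -1.5]
gripper_width: 0.046
```

Call:
send_rows(
  motion=[
    {"travel":[-0.006,0.0365,0],"spin":0},
    {"travel":[-0.006,0.0365,0],"spin":0},
    {"travel":[-0.006,0.0365,0],"spin":0},
    {"travel":[-0.006,0.0365,0],"spin":0},
    {"travel":[0,0,0],"spin":0},
  ],
)

```text
time_s: 13.03
tcp_pos: [0.5828, 0.3439, 0.3051]
eef_rot: [178.5, 2.0, 172.3]
contact_force: [-0.2, -0.9, -4.0]
gripper_width: 0.0455
```

```bash
python3 - <<'E'
from h import *
plan([.580,.329,.123],173)
E
```

```text
tcp [0.5828 0.3439 0.3051] rot [178.53   2.02 172.3 ] spin -0.7 tool shift after spin [ 0.001  -0.0152  0.1821]
```

Call:
send_rows(
  motion=[
    {"travel":[0.002,-0.008,0.035],"spin":-0.4},
    {"travel":[0.002,-0.007,0.035],"spin":0},
    {"travel":[0.001,0,0.035],"spin":0},
    {"travel":[0.001,0,0.03],"spin":0},
    {"travel":[0,0,0.015],"spin":0},
  ],
)

```text
time_s: 13.45
tcp_pos: [0.5816, 0.3378, 0.1486]
eef_rot: [178.4, 2.2, 173.0]
contact_force: [-0.9, 0.7, -2.4]
gripper_width: 0.0457
```

```bash
python3 - <<'E'
from h import *
plan([.580,.329,.123],173)
E
```

```text
tcp [0.5816 0.3378 0.1486] rot [178.36   2.16 172.95] spin -0.05 tool shift after spin [ 0.0005 -0.0089  0.0256]
```

Call:
send_rows(
  motion=[
    {"travel":[0.001,-0.006,0.012],"spin":0},
    {"travel":[0,-0.003,0.008],"spin":0},
    {"travel":[0,0,0.005],"spin":0},
    {"travel":[0,0,0.002],"spin":0},
    {"travel":[0,0,0],"spin":0},
  ],
)

```text
time_s: 13.87
tcp_pos: [0.5809, 0.3261, 0.1198]
eef_rot: [178.8, 2.2, 173.1]
contact_force: [0.5, 0.9, -2.0]
gripper_width: 0.046
```

Call:
send_rows(
  motion=[
    {"travel":[0,0,0.003],"spin":0},
    {"travel":[0,0,0.001],"spin":0},
    {"travel":[0,0,0],"spin":0},
  ],
)

```text
time_s: 14.12
tcp_pos: [0.5827, 0.3266, 0.1191]
eef_rot: [178.6, 2.4, 173.1]
contact_force: [-0.3, 0.1, -1.4]
gripper_width: 0.0456
```

Call:
send_rows(
  motion=[
    {"travel":[0,0,0.002],"spin":0},
    {"travel":[0,0,0],"spin":0},
  ],
)

```text
time_s: 14.28
tcp_pos: [0.584, 0.3276, 0.119]
eef_rot: [178.5, 2.6, 173.2]
contact_force: [-1.1, -0.6, -1.5]
gripper_width: 0.0454
```

Call:
send_rows(
  motion=[
    {"travel":[0,0,0],"spin":0},
    {"travel":[0,0,0],"spin":0},
    {"travel":[0,0,0],"spin":0},
    {"travel":[0,0,0],"spin":0},
    {"travel":[0,0,0],"spin":0},
  ],
  gripper=1,
)

```text
time_s: 14.7
tcp_pos: [0.5842, 0.3282, 0.118]
eef_rot: [178.5, 2.6, 173.2]
contact_force: [0.1, 0.5, 0.1]
gripper_width: 0.0734
```

Call:
send_rows(
  motion=[
    {"travel":[0,0,0],"spin":0},
    {"travel":[0,0,-0.02],"spin":0},
    {"travel":[0,0,-0.04],"spin":0},
    {"travel":[0,0,-0.04],"spin":0},
    {"travel":[0,0,-0.03],"spin":0},
  ],
)

```text
time_s: 15.12
tcp_pos: [0.5743, 0.3224, 0.2413]
eef_rot: [179.3, 1.8, 173.1]
contact_force: [1.5, 0.1, 0.6]
gripper_width: 0.0875
```

```bash
python3 - <<'E'
from h import *
plan([.495,-.336,.25],-97)
W=cloud('side',r.capture('side')[1])
for n,cx,cy in (('red',.470,.330),('yel',.582,.327)):
    m=(np.hypot(W[...,0]-cx,W[...,1]-cy)<.05)
    t=W[m&(W[...,2]>.144)&(W[...,2]<.165)]; s=W[m&(W[...,2]>.124)&(W[...,2]<.146)]
    print(n,len(t),(t.min(0)+t.max(0))/2,circ(s,.023))
E
```

```text
tcp [0.5743 0.3224 0.2413] rot [179.26   1.83 173.12] spin -89.88 tool shift after spin [ 0.6632 -0.0016 -0.0087]
red 255 [0.47152075 0.3336737  0.14963407] [0.46908118 0.3327709 ]
yel 308 [0.58074168 0.330653   0.15017151] [0.57885766 0.33044525]
```

Call:
send_rows(
  motion=[
    {"travel":[0,-0.039,-0.005],"spin":0},
    {"travel":[0,-0.039,-0.005],"spin":0},
    {"travel":[0,-0.039,0],"spin":0},
    {"travel":[0,-0.039,0],"spin":0},
    {"travel":[0,-0.039,0],"spin":0},
  ],
)

```text
time_s: 15.58
tcp_pos: [0.5548, 0.1318, 0.2573]
eef_rot: [178.6, 2.6, 173.7]
contact_force: [0.2, -0.2, -0.8]
gripper_width: 0.0876
```

Call:
send_rows(
  motion=[
    {"travel":[0,-0.039,0],"spin":0},
    {"travel":[0,-0.039,0],"spin":0},
    {"travel":[0,-0.039,0],"spin":0},
    {"travel":[0,-0.039,0],"spin":0},
    {"travel":[0,-0.039,0],"spin":0},
  ],
)

```text
time_s: 16.0
tcp_pos: [0.5304, -0.0704, 0.2525]
eef_rot: [178.5, 2.8, 173.8]
contact_force: [1.4, -0.3, -0.9]
gripper_width: 0.0876
```

Call:
send_rows(
  motion=[
    {"travel":[0,-0.039,0],"spin":0},
    {"travel":[0,-0.039,0],"spin":0},
    {"travel":[0,-0.039,0],"spin":0},
    {"travel":[0,-0.039,0],"spin":0},
    {"travel":[0,-0.039,0],"spin":0},
  ],
)

```text
time_s: 16.42
tcp_pos: [0.5065, -0.2734, 0.2476]
eef_rot: [178.4, 3.1, 173.9]
contact_force: [0.7, 1.2, 0.9]
gripper_width: 0.0874
```

Call:
send_rows(
  motion=[
    {"travel":[0,0,0],"spin":-7},
    {"travel":[0,0,0],"spin":-7},
    {"travel":[0,0,0],"spin":-7},
    {"travel":[0,0,0],"spin":-7},
    {"travel":[0,0,0],"spin":-7},
  ],
)

```text
time_s: 16.83
tcp_pos: [0.503, -0.2837, 0.2447]
eef_rot: [-179.5, 3.2, -150.7]
contact_force: [-0.2, -0.9, 0.1]
gripper_width: 0.0877
```

Call:
send_rows(
  motion=[
    {"travel":[0,0,0],"spin":-7},
    {"travel":[0,0,0],"spin":-7},
    {"travel":[0,0,0],"spin":-7},
    {"travel":[0,0,0],"spin":-7},
    {"travel":[0,0,0],"spin":-7},
  ],
)

```text
time_s: 17.25
tcp_pos: [0.5024, -0.2842, 0.2431]
eef_rot: [-177.8, 2.4, -114.8]
contact_force: [0.4, -0.7, -0.0]
gripper_width: 0.0877
```

Call:
send_rows(
  motion=[
    {"travel":[0,0,0],"spin":-7},
    {"travel":[0,0,0],"spin":-7},
    {"travel":[0,0,0],"spin":-6},
    {"travel":[0,0,0],"spin":0},
  ],
)

```text
time_s: 17.58
tcp_pos: [0.5021, -0.2841, 0.242]
eef_rot: [-177.1, 1.4, -93.8]
contact_force: [-1.1, -0.5, 0.1]
gripper_width: 0.0877
```

```bash
python3 - <<'E'
from h import *
plan([.4955,-.336,.20],-97); print(r.get_state()['joints'].round(1))
k=r.get_calibration('wrist'); im,d=r.capture('wrist'); cv2.imwrite('pics/w3.png',im); W=cloud('wrist',d,k)
m=(np.hypot(W[...,0]-.4955,W[...,1]+.336)<.04)&(W[...,2]>.118); t=W[m]
print(len(t),cv2.minEnclosingCircle(t[:,:2].astype(np.float32)),np.median(t[:,2]))
for c in ('balance','green_jar'): print(c,[(round(x['conf'],2),toW('wrist',x['at']).round(4).tolist()) for x in r.pinpoint('wrist',c)[:2]])
E
```

```text
tcp [ 0.5021 -0.2841  0.242 ] rot [-177.08    1.43  -93.84] spin 3.16 tool shift after spin [0.0523 0.0003 0.042 ]
[-11.3   9.6 -11.5  -2.  -66.3   8.2]
31889 ((0.4963568449020386, -0.3247515857219696), 0.0361269935965538) 0.3457211095017226
balance [(0.67, [0.4819, -0.0821, 0.0039])]
green_jar [(0.74, [0.493, -0.3322, 0.0742])]
```

View pics/w3.png

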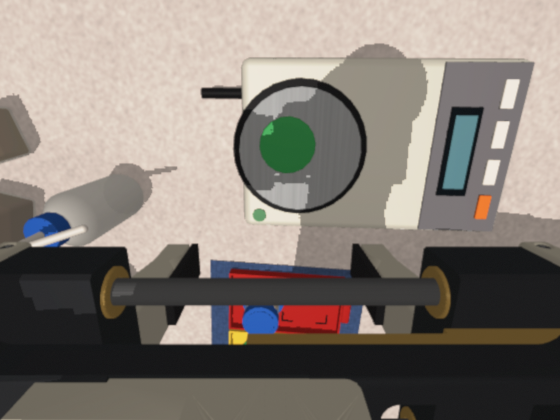

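The balance shows the green jar at (287,145) on the pan and the empty red lane's jar below. I'll approach the green jar.

Call:
send_rows(
  motion=[
    {"travel":[0.018,0,0.02],"spin":3},
    {"travel":[0.018,0,0.02],"spin":0},
    {"travel":[0.016,0,0.025],"spin":0},
    {"travel":[0,0,0.025],"spin":0},
    {"travel":[0,0,0],"spin":0},
  ],
)

```text
time_s: 18.15
tcp_pos: [0.5032, -0.3361, 0.1507]
eef_rot: [-176.8, 1.6, -98.3]
contact_force: [-0.8, 1.1, -1.3]
gripper_width: 0.0873
```

```bash
python3 - <<'E'
from h import *
plan([.495,-.335,.093],-97)
k=r.get_calibration('wrist'); im,d=r.capture('wrist'); cv2.imwrite('pics/w4.png',im)
o=np.array(k['origin']);f=210/np.tan(np.radians(k['fov_y']/2))
hsv=cv2.cvtColor(im,cv2.COLOR_BGR2HSV); m=cv2.inRange(hsv,(45,90,40),(85,255,255)); m[245:]=0
n,l,st,c=cv2.connectedComponentsWithStats(m); i=1+np.argmax(st[1:,4]); print(st[i],c[i])
u,v=c[i]; dr=R.from_euler('xyz',k['orientation'],degrees=True).apply([(u-k['cx'])/f,(v-k['cy'])/f,1]); print(o+dr*(.129-o[2])/dr[2])
E
```

```text
tcp [ 0.5032 -0.3361  0.1507] rot [-176.78    1.59  -98.33] spin -1.33 tool shift after spin [-0.0001  0.0083  0.0577]
[ 255  199   75   46 2811] [291.77516898 224.70686588]
[ 0.49289059 -0.34692243  0.129     ]
```

View pics/w4.png

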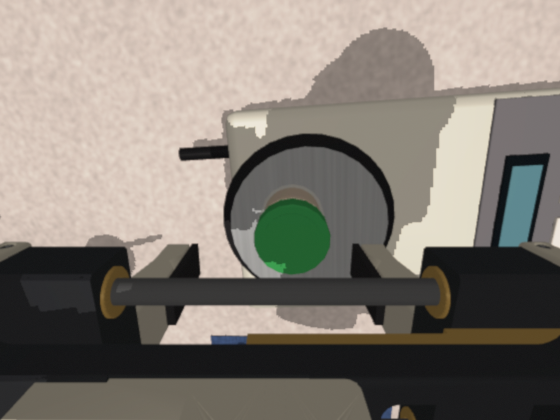

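The lid circle is centred at about (292,237), which gives y ≈ -0.336. That agrees with the other estimates.

Call:
send_rows(
  motion=[
    {"travel":[0,0.008,0.018],"spin":-1.3},
    {"travel":[0,0,0.018],"spin":0},
    {"travel":[0,0,0.012],"spin":0},
    {"travel":[0,0,0.006],"spin":0},
    {"travel":[0,0,0],"spin":0},
  ],
)

```text
time_s: 18.62
tcp_pos: [0.5039, -0.3359, 0.1049]
eef_rot: [-176.1, 1.2, -97.1]
contact_force: [0.4, -0.0, -0.2]
gripper_width: 0.0874
```

```bash
python3 - <<'E'
from h import *
plan([.494,-.3355,.093],-97); print(r.get_state()['contact_force'])
E
```

```text
tcp [ 0.5039 -0.3359  0.1049] rot [-176.14    1.22  -97.14] spin -0.14 tool shift after spin [0.0008 0.0099 0.0119]
[ 0.39851047 -0.03876028 -0.15447281]
```

Call:
send_rows(
  motion=[
    {"travel":[0,0,-0.0417],"spin":0},
    {"travel":[0,0,-0.0417],"spin":0},
    {"travel":[0,0,-0.0417],"spin":0},
    {"travel":[0,0,0],"spin":0},
  ],
)

```text
time_s: 18.95
tcp_pos: [0.4952, -0.3375, 0.2356]
eef_rot: [-176.4, 1.1, -97.2]
contact_force: [1.3, -0.8, 1.6]
gripper_width: 0.0877
```

Call:
send_rows(
  motion=[
    {"travel":[0,0.03,0],"spin":0},
    {"travel":[0,0.03,0],"spin":0},
    {"travel":[0,0,0],"spin":0},
  ],
)

```text
time_s: 19.2
tcp_pos: [0.4378, -0.3306, 0.2392]
eef_rot: [-175.7, 0.9, -97.1]
contact_force: [-1.5, 0.5, -1.1]
gripper_width: 0.0876
```

Call:
send_rows(
  motion=[
    {"travel":[0,-0.01,0],"spin":0},
    {"travel":[0,-0.01,0],"spin":0},
    {"travel":[0,-0.01,0],"spin":0},
    {"travel":[0,-0.01,0],"spin":0},
    {"travel":[0,-0.01,0],"spin":0},
  ],
)

```text
time_s: 19.62
tcp_pos: [0.492, -0.338, 0.2497]
eef_rot: [-175.2, 0.8, -97.2]
contact_force: [-0.2, -0.1, 0.0]
gripper_width: 0.0877
```

Call:
send_rows(
  motion=[
    {"travel":[0,0,0.01],"spin":0},
    {"travel":[0,0,0.01],"spin":0},
    {"travel":[0,0,0.01],"spin":0},
    {"travel":[0,0,0.01],"spin":0},
    {"travel":[0,0,0.01],"spin":0},
  ],
)

```text
time_s: 20.03
tcp_pos: [0.501, -0.338, 0.1939]
eef_rot: [-175.3, 0.8, -97.1]
contact_force: [-0.5, -0.4, 0.1]
gripper_width: 0.0876
```

Call:
send_rows(
  motion=[
    {"travel":[0,0,0.0417],"spin":0},
    {"travel":[0,0,0],"spin":0},
    {"travel":[0,0,0],"spin":0},
  ],
)

```text
time_s: 20.28
tcp_pos: [0.5026, -0.3375, 0.1495]
eef_rot: [-175.5, 0.8, -97.1]
contact_force: [0.8, -1.1, 1.2]
gripper_width: 0.087
```

Call:
send_rows(
  motion=[
    {"travel":[0,0,-0.0417],"spin":0},
    {"travel":[0,0,-0.0417],"spin":0},
    {"travel":[0,0,-0.0417],"spin":0},
    {"travel":[0,0,0],"spin":0},
    {"travel":[0,0,0],"spin":0},
  ],
)

```text
time_s: 20.7
tcp_pos: [0.49, -0.3388, 0.2818]
eef_rot: [-175.7, 0.7, -97.1]
contact_force: [-0.9, 0.6, -1.5]
gripper_width: 0.0874
```

Call:
send_rows(
  motion=[
    {"travel":[0,0,0.0417],"spin":0},
    {"travel":[0,0,0.0417],"spin":0},
    {"travel":[0,0,0],"spin":0},
    {"travel":[0,0,0],"spin":0},
  ],
)

```text
time_s: 21.03
tcp_pos: [0.4995, -0.3415, 0.2074]
eef_rot: [-174.8, 0.4, -97.1]
contact_force: [0.4, 0.5, 1.2]
gripper_width: 0.0873
```

Call:
send_rows(
  motion=[
    {"travel":[-0.0417,0,0],"spin":0},
    {"travel":[-0.0417,0,0],"spin":0},
    {"travel":[0,0,0],"spin":0},
  ],
)

```text
time_s: 21.28
tcp_pos: [0.5101, -0.2598, 0.2123]
eef_rot: [-174.8, 0.2, -97.4]
contact_force: [-0.8, 0.3, -1.0]
gripper_width: 0.0878
```

Call:
send_rows(
  motion=[
    {"travel":[0.0417,0,0],"spin":0},
    {"travel":[0.0417,0,0],"spin":0},
    {"travel":[0,0,0],"spin":0},
  ],
)

```text
time_s: 21.53
tcp_pos: [0.5035, -0.3412, 0.2213]
eef_rot: [-174.3, 0.0, -96.7]
contact_force: [-0.1, 0.9, 0.9]
gripper_width: 0.0875
```

Call:
send_rows(
  motion=[
    {"travel":[0,0,-0.0417],"spin":0},
    {"travel":[0,0,0],"spin":0},
    {"travel":[0,0,-0.0417],"spin":0},
    {"travel":[0,0,0],"spin":0},
  ],
)

```text
time_s: 21.87
tcp_pos: [0.4954, -0.3441, 0.3036]
eef_rot: [-174.0, -0.3, -96.9]
contact_force: [0.9, -1.5, 2.8]
gripper_width: 0.0876
```

Call:
send_rows(
  motion=[
    {"travel":[0,0,0.0417],"spin":0},
    {"travel":[0,0,0],"spin":0},
    {"travel":[0,0,0.0417],"spin":0},
    {"travel":[0,0,0],"spin":0},
  ],
)

```text
time_s: 22.2
tcp_pos: [0.5079, -0.3488, 0.2384]
eef_rot: [-173.0, -0.7, -96.8]
contact_force: [-2.3, 1.3, -4.1]
gripper_width: 0.0873
```

Call:
send_rows(
  motion=[
    {"travel":[0,0,-0.0417],"spin":0},
    {"travel":[0,0,-0.0417],"spin":0},
    {"travel":[0,0,-0.03],"spin":0},
    {"travel":[0,0,-0.015],"spin":0},
    {"travel":[0,0,-0.005],"spin":0},
  ],
)

```text
time_s: 22.62
tcp_pos: [0.4895, -0.3476, 0.3928]
eef_rot: [-172.7, -1.2, -96.8]
contact_force: [0.9, -0.7, 0.5]
gripper_width: 0.0876
```

Call:
send_rows(
  motion=[
    {"travel":[0,0,0.005],"spin":0},
    {"travel":[0,0,0.01],"spin":0},
    {"travel":[0,0,0.01],"spin":0},
    {"travel":[0,0,0.01],"spin":0},
    {"travel":[0,0,0.01],"spin":0},
  ],
)

```text
time_s: 23.03
tcp_pos: [0.4956, -0.3504, 0.3535]
eef_rot: [-172.1, -1.5, -96.8]
contact_force: [0.9, 0.0, -0.6]
gripper_width: 0.0876
```

Call:
send_rows(
  motion=[
    {"travel":[0,0,0.01],"spin":0},
    {"travel":[0,0,0.01],"spin":0},
    {"travel":[0,0,0.01],"spin":0},
    {"travel":[0,0,0.005],"spin":0},
    {"travel":[0,0,0],"spin":0},
  ],
)

```text
time_s: 23.45
tcp_pos: [0.4983, -0.3506, 0.3054]
eef_rot: [-172.9, -1.3, -96.8]
contact_force: [-0.8, -0.2, 0.4]
gripper_width: 0.088
```

Call:
send_rows(
  motion=[
    {"travel":[0,0,0],"spin":-7},
    {"travel":[0,0,0],"spin":-7},
    {"travel":[0,0,0],"spin":-7},
    {"travel":[0,0,0],"spin":0},
  ],
)

```text
time_s: 23.78
tcp_pos: [0.4985, -0.3509, 0.3042]
eef_rot: [-174.0, -3.8, -75.1]
contact_force: [-0.8, 0.4, 0.0]
gripper_width: 0.0878
```

Call:
send_rows(
  motion=[
    {"travel":[0,0,0],"spin":7},
    {"travel":[0,0,0],"spin":7},
    {"travel":[0,0,0],"spin":7},
    {"travel":[0,0,0],"spin":0},
  ],
)

```text
time_s: 24.12
tcp_pos: [0.4992, -0.3513, 0.3053]
eef_rot: [-172.9, -1.2, -97.4]
contact_force: [-1.5, 0.7, 0.3]
gripper_width: 0.0875
```

```bash
python3 - <<'E'
from h import *
for i in range(4):
    s=r.get_state(); print(s['time_s'],s['tcp_pos'].round(4),s['eef_rot'].round(3),s['joints'].round(3),s['qd'].round(2)); r.capture('side')
E
```

```text
24.1167 [ 0.4992 -0.3513  0.3053] [-172.908   -1.243  -97.401] [-16.781   7.897  -6.406   0.069 -68.498   9.435] [-0.   -0.17  0.21  0.18 -0.08  6.08]
24.1667 [ 0.4992 -0.3513  0.3053] [-172.915   -1.295  -97.001] [-16.782   7.897  -6.404   0.071 -68.498   9.839] [-0.07 -0.09 -0.09 -0.16  0.04  6.69]
24.2167 [ 0.4991 -0.3513  0.3053] [-172.922   -1.319  -96.787] [-16.782   7.896  -6.41    0.069 -68.495  10.055] [-0.04  0.03 -0.13 -0.02 -0.01  2.32]
24.2667 [ 0.4991 -0.3512  0.3052] [-172.929   -1.321  -96.729] [-1.6782e+01  7.8970e+00 -6.4150e+00  6.4000e-02 -6.8496e+01  1.0114e+01] [-0.02 -0.05 -0.09 -0.07  0.14  0.44]
```

Call:
send_rows(
  motion=[
    {"travel":[0,0,0.03],"spin":0},
    {"travel":[0,0,0.024],"spin":0},
    {"travel":[0,0,0.018],"spin":0},
    {"travel":[0,0,0.012],"spin":0},
    {"travel":[0,0,0.006],"spin":0},
  ],
)

```text
time_s: 24.73
tcp_pos: [0.512, -0.3558, 0.2165]
eef_rot: [-172.5, -1.5, -96.2]
contact_force: [-1.1, -0.7, -0.0]
gripper_width: 0.0875
```

Call:
send_rows(
  motion=[
    {"travel":[0,0,-0.006],"spin":0},
    {"travel":[0,0,-0.012],"spin":0},
    {"travel":[0,0,-0.018],"spin":0},
    {"travel":[0,0,-0.024],"spin":0},
    {"travel":[0,0,-0.03],"spin":0},
  ],
)

```text
time_s: 25.15
tcp_pos: [0.4978, -0.351, 0.3057]
eef_rot: [-173.2, -1.4, -96.0]
contact_force: [0.2, -0.9, 0.3]
gripper_width: 0.0877
```

Call:
send_rows(
  motion=[
    {"travel":[0,0,0],"spin":0},
    {"travel":[0,0,0],"spin":0},
  ],
)

```text
time_s: 25.32
tcp_pos: [0.4999, -0.3528, 0.3187]
eef_rot: [-172.3, -1.7, -95.9]
contact_force: [0.6, -0.4, -1.5]
gripper_width: 0.0878
```

Call:
send_rows(
  motion=[
    {"travel":[0,0,0.035],"spin":0},
    {"travel":[0,0,0.012],"spin":0},
    {"travel":[0,0,0.006],"spin":0},
    {"travel":[0,0,0.003],"spin":0},
    {"travel":[0,0,0],"spin":0},
  ],
)

```text
time_s: 25.73
tcp_pos: [0.5094, -0.3572, 0.272]
eef_rot: [-171.6, -2.1, -95.8]
contact_force: [0.3, -1.1, -0.3]
gripper_width: 0.0876
```

Call:
send_rows(
  motion=[
    {"travel":[0,0,-0.01],"spin":0},
  ],
)

```text
time_s: 25.82
tcp_pos: [0.5073, -0.3563, 0.2807]
eef_rot: [-171.8, -2.0, -95.8]
contact_force: [0.3, 1.3, 0.1]
gripper_width: 0.0877
```

Call:
send_rows(
  motion=[
    {"travel":[0,0,0],"spin":0},
  ],
)

```text
time_s: 25.9
tcp_pos: [0.508, -0.357, 0.2838]
eef_rot: [-171.6, -2.1, -95.8]
contact_force: [0.5, -0.1, 0.4]
gripper_width: 0.0871
```

Call:
send_rows(
  motion=[
    {"travel":[0,0,0],"spin":0},
  ],
)

```text
time_s: 25.98
tcp_pos: [0.5083, -0.3571, 0.2848]
eef_rot: [-171.6, -2.1, -95.8]
contact_force: [-0.7, 0.3, -0.4]
gripper_width: 0.0878
```

Call:
send_rows(
  motion=[
    {"travel":[0,0,0],"spin":0},
  ],
)

```text
time_s: 26.07
tcp_pos: [0.5086, -0.3573, 0.286]
eef_rot: [-171.5, -2.2, -95.8]
contact_force: [-0.1, 0.4, 0.1]
gripper_width: 0.088
```

Call:
send_rows(
  motion=[
    {"travel":[0,0,0.01],"spin":0},
  ],
)

```text
time_s: 26.15
tcp_pos: [0.511, -0.3584, 0.2786]
eef_rot: [-171.3, -2.2, -95.8]
contact_force: [1.1, -0.4, 1.2]
gripper_width: 0.0876
```

Call:
send_rows(
  motion=[
    {"travel":[0,0,0],"spin":0},
  ],
)

```text
time_s: 26.23
tcp_pos: [0.5105, -0.3579, 0.2764]
eef_rot: [-171.4, -2.2, -95.8]
contact_force: [-0.1, 0.2, -1.2]
gripper_width: 0.0877
```

Call:
send_rows(
  motion=[
    {"travel":[0,0,0],"spin":0},
  ],
)

```text
time_s: 26.32
tcp_pos: [0.5105, -0.358, 0.2762]
eef_rot: [-171.4, -2.2, -95.8]
contact_force: [0.5, -0.4, 0.7]
gripper_width: 0.0877
```

Call:
send_rows(
  motion=[
    {"travel":[0,0,0],"spin":0},
  ],
)

```text
time_s: 26.4
tcp_pos: [0.5103, -0.3578, 0.2756]
eef_rot: [-171.4, -2.2, -95.8]
contact_force: [0.8, -0.1, -0.3]
gripper_width: 0.0873
```

Call:
send_rows(
  motion=[
    {"travel":[0,0,-0.01],"spin":0},
  ],
)

```text
time_s: 26.48
tcp_pos: [0.5079, -0.3568, 0.2834]
eef_rot: [-171.6, -2.1, -95.8]
contact_force: [0.9, 0.5, -0.4]
gripper_width: 0.0876
```

Call:
send_rows(
  motion=[
    {"travel":[0,0,-0.01],"spin":0},
  ],
)

```text
time_s: 26.57
tcp_pos: [0.5063, -0.3563, 0.2937]
eef_rot: [-171.7, -2.1, -95.8]
contact_force: [0.7, -0.4, 0.8]
gripper_width: 0.0874
```

Call:
send_rows(
  motion=[
    {"travel":[0,0,-0.01],"spin":0},
  ],
)

```text
time_s: 26.65
tcp_pos: [0.5047, -0.3557, 0.3045]
eef_rot: [-171.7, -2.1, -95.8]
contact_force: [0.7, -0.4, -0.1]
gripper_width: 0.0874
```

Call:
send_rows(
  motion=[
    {"travel":[0,0,0],"spin":0},
  ],
)

```text
time_s: 26.73
tcp_pos: [0.5053, -0.3563, 0.308]
eef_rot: [-171.5, -2.2, -95.8]
contact_force: [0.8, -0.1, 0.2]
gripper_width: 0.0873
```

Call:
send_rows(
  motion=[
    {"travel":[0,0,0],"spin":0},
  ],
)

```text
time_s: 26.82
tcp_pos: [0.5056, -0.3563, 0.3091]
eef_rot: [-171.4, -2.2, -95.8]
contact_force: [-0.1, -0.2, -0.3]
gripper_width: 0.0877
```

Call:
send_rows(
  motion=[
    {"travel":[0,0,-0.008],"spin":0},
    {"travel":[0,0,-0.016],"spin":0},
    {"travel":[0,0,-0.024],"spin":0},
  ],
)

```text
time_s: 27.07
tcp_pos: [0.4969, -0.3526, 0.3538]
eef_rot: [-171.8, -2.0, -95.8]
contact_force: [0.3, -0.8, -0.2]
gripper_width: 0.0879
```

```bash
cat > hold.py <<'E'
from h import *
import sys
for i in range(int(sys.argv[1]) if len(sys.argv)>1 else 4):
    s=r.get_state(); j=s['joints']; print(round(s['time_s'],2),s['tcp_pos'].round(4),s['eef_rot'].round(2),'tilt',(90+j[4]+j[2]-j[1]).round(2),s['qd'].round(1)[1:5],s['joint_torque'].round(1)[1:5]); r.capture('side')
E
python3 hold.py 6
```

```text
27.07 [ 0.4969 -0.3526  0.3538] [-171.83   -2.    -95.78] tilt 8.4 [ -9.   27.2   0.1 -36.9] [-40.1  29.7   7.5   1.9]
27.12 [ 0.4978 -0.3539  0.3607] [-171.42   -2.23  -95.78] tilt 8.84 [-1.1 -0.4  1.2  5.7] [-22.9  19.7   3.8   0.9]
27.17 [ 0.4985 -0.354   0.3596] [-171.32   -2.23  -95.79] tilt 8.94 [ 1.1 -3.1 -1.3  3.1] [-37.7  30.6   7.   -0.2]
27.22 [ 0.4982 -0.3535  0.3575] [-171.42   -2.15  -95.79] tilt 8.83 [ 1.2 -2.7 -1.1  1.2] [-40.9  32.4   7.7   0.3]
27.27 [ 0.4978 -0.3531  0.3559] [-171.54   -2.09  -95.79] tilt 8.7 [ 1.1 -1.7 -0.5  0.5] [-41.4  32.5   7.7   0.5]
27.32 [ 0.4976 -0.353   0.3549] [-171.63   -2.06  -95.79] tilt 8.61 [ 0.7 -0.8 -0.1  0.1] [-41.2  32.2   7.6   0.5]
```

Call:
send_rows(
  motion=[
    {"travel":[0,0,0.004],"spin":0},
    {"travel":[0,0,0.008],"spin":0},
    {"travel":[0,0,0.012],"spin":0},
    {"travel":[0,0,0.016],"spin":0},
    {"travel":[0,0,0.02],"spin":0},
  ],
)

```text
time_s: 27.78
tcp_pos: [0.5065, -0.3563, 0.2925]
eef_rot: [-171.6, -2.1, -95.8]
contact_force: [0.8, -0.1, 0.1]
gripper_width: 0.0878
```

Call:
send_rows(
  motion=[
    {"travel":[0,0,0.02],"spin":0},
    {"travel":[0,0,0.015],"spin":0},
    {"travel":[0,0,0.01],"spin":0},
    {"travel":[0,0,0.005],"spin":0},
    {"travel":[0,0,0],"spin":0},
  ],
)

```text
time_s: 28.2
tcp_pos: [0.5104, -0.3572, 0.2297]
eef_rot: [-172.3, -1.8, -95.8]
contact_force: [0.1, -0.9, 0.3]
gripper_width: 0.0874
```

Call:
send_rows(
  motion=[
    {"travel":[0,0,-0.01],"spin":0},
    {"travel":[0,0,-0.02],"spin":0},
    {"travel":[0,0,-0.03],"spin":0},
    {"travel":[0,0,-0.04],"spin":0},
    {"travel":[0,0,-0.0417],"spin":0},
  ],
)

```text
time_s: 28.62
tcp_pos: [0.4887, -0.3493, 0.3689]
eef_rot: [-173.2, -1.6, -95.8]
contact_force: [1.3, 0.5, 0.7]
gripper_width: 0.0874
```

```bash
python3 hold.py 6
```

```text
28.62 [ 0.4887 -0.3493  0.3689] [-173.18   -1.59  -95.8 ] tilt 7.0 [-13.8  49.    0.  -63.2] [-39.   27.2   7.1   2.2]
28.67 [ 0.4901 -0.3514  0.38  ] [-172.48   -1.97  -95.8 ] tilt 7.76 [-1.4 -2.6  1.3 10.8] [-9.5 10.6  0.9  0.9]
28.72 [ 0.4911 -0.3513  0.377 ] [-172.38   -1.93  -95.81] tilt 7.85 [ 2.4 -6.5 -2.6  5.5] [-37.3  31.6   7.2  -1. ]
28.77 [ 0.4906 -0.3503  0.373 ] [-172.6    -1.77  -95.81] tilt 7.6 [ 2.4 -4.9 -1.9  2. ] [-41.8  33.6   8.1   0.1]
28.82 [ 0.4899 -0.3497  0.3699] [-172.83   -1.65  -95.81] tilt 7.35 [ 2.  -3.4 -0.8  0.9] [-42.2  33.4   8.    0.4]
28.87 [ 0.4895 -0.3493  0.3679] [-173.01   -1.59  -95.8 ] tilt 7.17 [ 1.4 -1.9 -0.3  0.4] [-42.   32.9   7.7   0.4]
```

Call:
send_rows(
  motion=[
    {"travel":[0,0,0.006],"spin":0},
    {"travel":[0,0,0.012],"spin":0},
    {"travel":[0,0,0.018],"spin":0},
    {"travel":[0,0,0.024],"spin":0},
    {"travel":[0,0,0.024],"spin":0},
  ],
)

```text
time_s: 29.33
tcp_pos: [0.4995, -0.3533, 0.2812]
eef_rot: [-173.0, -1.7, -95.8]
contact_force: [-0.5, -0.3, 0.8]
gripper_width: 0.0878
```

Call:
send_rows(
  motion=[
    {"travel":[0,0,0.02],"spin":0},
    {"travel":[0,0,0.015],"spin":0},
    {"travel":[0,0,0.01],"spin":0},
    {"travel":[0,0,0.005],"spin":0},
    {"travel":[0,0,0],"spin":0},
  ],
)

```text
time_s: 29.75
tcp_pos: [0.5006, -0.3532, 0.2165]
eef_rot: [-174.0, -1.4, -95.8]
contact_force: [-0.1, 0.8, 0.7]
gripper_width: 0.0876
```

Call:
send_rows(
  motion=[
    {"travel":[0,0,-0.01],"spin":0},
    {"travel":[0,0,-0.02],"spin":0},
    {"travel":[0,0,-0.03],"spin":0},
    {"travel":[0,0,-0.04],"spin":0},
    {"travel":[0,0,-0.0417],"spin":0},
  ],
)

```text
time_s: 30.17
tcp_pos: [0.4829, -0.3469, 0.3567]
eef_rot: [-174.8, -1.1, -95.8]
contact_force: [2.6, -0.8, 0.1]
gripper_width: 0.0877
```

```bash
python3 hold.py 5 | tail -1
```

```text
30.37 [ 0.4842 -0.3473  0.3578] [-174.49   -1.21  -95.81] tilt 5.64 [ 1.9 -3.4 -0.9  0.8] [-42.7  33.2   7.9   0.3]
```

Call:
send_rows(
  motion=[
    {"travel":[0,0,0.006],"spin":0},
    {"travel":[0,0,0.012],"spin":0},
    {"travel":[0,0,0.018],"spin":0},
    {"travel":[0,0,0.024],"spin":0},
    {"travel":[0,0,0.024],"spin":0},
  ],
)

```text
time_s: 30.83
tcp_pos: [0.4916, -0.3501, 0.2718]
eef_rot: [-174.4, -1.3, -95.8]
contact_force: [0.4, -0.2, -0.5]
gripper_width: 0.0877
```

Call:
send_rows(
  motion=[
    {"travel":[0,0,0.02],"spin":0},
    {"travel":[0,0,0.015],"spin":0},
    {"travel":[0,0,0.01],"spin":0},
    {"travel":[0,0,0.005],"spin":0},
    {"travel":[0,0,0],"spin":0},
  ],
)

```text
time_s: 31.25
tcp_pos: [0.4912, -0.3494, 0.2081]
eef_rot: [-175.4, -1.0, -95.8]
contact_force: [-0.7, 0.1, -0.4]
gripper_width: 0.0876
```

Call:
send_rows(
  motion=[
    {"travel":[0,0,-0.01],"spin":0},
    {"travel":[0,0,-0.02],"spin":0},
    {"travel":[0,0,-0.03],"spin":0},
    {"travel":[0,0,-0.04],"spin":0},
    {"travel":[0,0,-0.0417],"spin":0},
  ],
)

```text
time_s: 31.67
tcp_pos: [0.4766, -0.3444, 0.349]
eef_rot: [-176.2, -0.8, -95.8]
contact_force: [1.9, -0.8, -0.1]
gripper_width: 0.0877
```

```bash
python3 hold.py 5 | tail -1
```

```text
31.87 [ 0.478  -0.3448  0.3499] [-175.87   -0.82  -95.83] tilt 4.21 [ 2.  -3.3 -0.8  1. ] [-43.1  33.    7.9   0.2]
```

Call:
send_rows(
  motion=[
    {"travel":[0,0,0.006],"spin":0},
    {"travel":[0,0,0.012],"spin":0},
    {"travel":[0,0,0.018],"spin":0},
    {"travel":[0,0,0.024],"spin":0},
    {"travel":[0,0,0.024],"spin":0},
  ],
)

```text
time_s: 32.33
tcp_pos: [0.4834, -0.3469, 0.2637]
eef_rot: [-175.8, -0.9, -95.8]
contact_force: [0.2, -0.1, -0.1]
gripper_width: 0.0875
```

Call:
send_rows(
  motion=[
    {"travel":[0,0,0.02],"spin":0},
    {"travel":[0,0,0.015],"spin":0},
    {"travel":[0,0,0.01],"spin":0},
    {"travel":[0,0,0.005],"spin":0},
    {"travel":[0,0,0],"spin":0},
  ],
)

```text
time_s: 32.75
tcp_pos: [0.4815, -0.3457, 0.2002]
eef_rot: [-176.8, -0.6, -95.8]
contact_force: [0.3, 0.6, 0.6]
gripper_width: 0.0875
```

Call:
send_rows(
  motion=[
    {"travel":[0,0,-0.01],"spin":0},
    {"travel":[0,0,-0.02],"spin":0},
    {"travel":[0,0,-0.03],"spin":0},
    {"travel":[0,0,-0.04],"spin":0},
    {"travel":[0,0,-0.0417],"spin":0},
  ],
)

```text
time_s: 33.17
tcp_pos: [0.4703, -0.342, 0.3416]
eef_rot: [-177.6, -0.4, -95.9]
contact_force: [1.5, -1.0, -0.2]
gripper_width: 0.0877
```

```bash
python3 hold.py 5 | tail -1
```

```text
33.37 [ 0.4716 -0.3424  0.3424] [-177.24   -0.44  -95.86] tilt 2.8 [ 1.8 -3.3 -0.8  1. ] [-43.4  32.9   7.9   0.1]
```

Call:
send_rows(
  motion=[
    {"travel":[0,0,0.006],"spin":0},
    {"travel":[0,0,0.012],"spin":0},
    {"travel":[0,0,0.018],"spin":0},
    {"travel":[0,0,0.024],"spin":0},
    {"travel":[0,0,0.024],"spin":0},
  ],
)

```text
time_s: 33.83
tcp_pos: [0.475, -0.3436, 0.256]
eef_rot: [-177.2, -0.5, -95.8]
contact_force: [0.7, -0.2, 1.0]
gripper_width: 0.0874
```

Call:
send_rows(
  motion=[
    {"travel":[0,0,0.02],"spin":0},
    {"travel":[0,0,0.015],"spin":0},
    {"travel":[0,0,0.01],"spin":0},
    {"travel":[0,0,0.005],"spin":0},
    {"travel":[0,0,0],"spin":0},
  ],
)

```text
time_s: 34.25
tcp_pos: [0.4717, -0.3418, 0.1928]
eef_rot: [-178.1, -0.2, -95.9]
contact_force: [-0.4, 0.1, 0.4]
gripper_width: 0.0877
```

```bash
python3 hold.py 1; python3 -c "
from h import *
plan([.494,-.3355,.093],-97)"
```

```text
34.25 [ 0.4717 -0.3418  0.1928] [-178.12   -0.23  -95.88] tilt 1.89 [ 0.4 -0.1  0.3 -0.4] [-45.2  27.6   6.6   0.4]
tcp [ 0.472  -0.342   0.1934] rot [-178.08   -0.24  -95.88] spin 1.12 tool shift after spin [-0.0092 -0.0211  0.1004]
```

Call:
send_rows(
  motion=[
    {"travel":[-0.003,-0.007,0.006],"spin":1},
    {"travel":[-0.003,-0.007,0.012],"spin":0},
    {"travel":[-0.002,-0.005,0.016],"spin":0},
    {"travel":[-0.001,-0.002,0.012],"spin":0},
    {"travel":[0,0,0.008],"spin":0},
  ],
)

```text
time_s: 34.72
tcp_pos: [0.5012, -0.3375, 0.1439]
eef_rot: [-177.4, -0.4, -96.8]
contact_force: [0.2, -0.4, -0.4]
gripper_width: 0.0877
```

```bash
python3 hold.py 3; python3 -c "
from h import *
plan([.494,-.3355,.093],-97)"
```

```text
34.72 [ 0.5012 -0.3375  0.1439] [-177.44   -0.42  -96.79] tilt 2.6 [ 5.8 -6.   0.1 12.4] [-50.1  26.7   6.2  -0. ]
34.77 [ 0.5003 -0.3371  0.1423] [-177.57   -0.37  -96.81] tilt 2.46 [-0.9  0.2 -0.2 -3.1] [-54.5  29.2   7.1   0.1]
34.82 [ 0.5    -0.3372  0.1433] [-177.59   -0.38  -96.82] tilt 2.44 [-1.2  1.2  0.5 -1.7] [-49.   26.3   6.3   0.6]
tcp [ 0.5002 -0.3376  0.1443] rot [-177.53   -0.41  -96.82] spin 0.18 tool shift after spin [-0.0013  0.0064  0.0513]
```

Call:
send_rows(
  motion=[
    {"travel":[-0.001,0.004,0.014],"spin":0},
    {"travel":[-0.001,0.002,0.014],"spin":0},
    {"travel":[0,0.001,0.01],"spin":0},
    {"travel":[0,0,0.006],"spin":0},
    {"travel":[0,0,0.003],"spin":0},
  ],
)

```text
time_s: 35.28
tcp_pos: [0.4985, -0.3372, 0.1011]
eef_rot: [-177.0, -0.6, -96.7]
contact_force: [-0.3, -0.2, 0.5]
gripper_width: 0.0877
```

```bash
python3 hold.py 1; python3 -c "
from h import *
plan([.494,-.3355,.093],-97)
im=r.capture('wrist')[0]; cv2.imwrite('pics/w5.png',im)"
```

```text
35.28 [ 0.4985 -0.3372  0.1011] [-177.02   -0.59  -96.75] tilt 3.03 [ 2.2 -1.8  0.1  4.3] [-50.6  24.4   5.8   0.2]
tcp [ 0.4983 -0.3372  0.1007] rot [-177.05   -0.58  -96.75] spin 0.25 tool shift after spin [-0.0011  0.0045  0.0077]
```

View pics/w5.png

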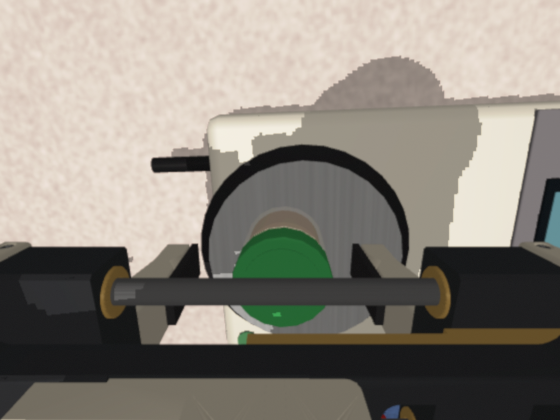

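The lid at (282,277) sits centrally between the fingers. I'll lower a little and close.

Call:
send_rows(
  motion=[
    {"travel":[-0.001,0.003,0.005],"spin":0},
    {"travel":[0,0,0.003],"spin":0},
    {"travel":[0,0,0.001],"spin":0},
    {"travel":[0,0,0],"spin":0},
    {"travel":[0,0,0],"spin":0},
  ],
)

```text
time_s: 35.8
tcp_pos: [0.497, -0.3365, 0.0931]
eef_rot: [-176.9, -0.6, -96.7]
contact_force: [0.3, -0.3, -0.2]
gripper_width: 0.0876
```

Call:
send_rows(
  motion=[
    {"travel":[0,0,0],"spin":0},
    {"travel":[0,0,0],"spin":0},
    {"travel":[0,0,0],"spin":0},
    {"travel":[0,0,0],"spin":0},
    {"travel":[0,0,0],"spin":0},
  ],
  gripper=-1,
  squeeze=20,
)

```text
time_s: 36.22
tcp_pos: [0.4975, -0.3367, 0.0938]
eef_rot: [-176.8, -0.7, -96.7]
contact_force: [-0.5, 0.4, -0.2]
gripper_width: 0.0597
```

Call:
send_rows(
  motion=[
    {"travel":[0,0,0],"spin":0},
    {"travel":[0,0,0],"spin":0},
    {"travel":[0,0,0],"spin":0},
  ],
)

```text
time_s: 36.47
tcp_pos: [0.4972, -0.3366, 0.094]
eef_rot: [-176.8, -0.7, -96.7]
contact_force: [0.5, -0.9, -0.8]
gripper_width: 0.0507
```

```bash
python3 hold.py 2
```

```text
36.47 [ 0.4972 -0.3366  0.094 ] [-176.85   -0.65  -96.72] tilt 3.21 [-0.1 -0.   0.2 -0.1] [-50.5  24.2   5.8   0.2]
36.52 [ 0.4972 -0.3366  0.094 ] [-176.85   -0.65  -96.72] tilt 3.21 [ 0.  -0.1  0.  -0. ] [-50.3  24.3   5.7   0.4]
```

Call:
send_rows(
  motion=[
    {"travel":[0,0,-0.006],"spin":0},
    {"travel":[0,0,-0.014],"spin":0},
    {"travel":[0,0,-0.024],"spin":0},
    {"travel":[0,0,-0.032],"spin":0},
    {"travel":[0,0,-0.04],"spin":0},
  ],
)

```text
time_s: 36.98
tcp_pos: [0.4857, -0.3322, 0.2041]
eef_rot: [-177.9, -0.3, -96.8]
contact_force: [1.0, -0.7, -1.6]
gripper_width: 0.0504
```

```bash
python3 hold.py 4|tail -1; python3 -c "
from h import *
plan([.560,.0085,.20],-97)"
```

```text
37.13 [ 0.4891 -0.3336  0.2089] [-177.24   -0.51  -96.78] tilt 2.8 [ 2.4 -4.  -1.6  1.6] [-47.8  30.4   7.4  -0.2]
tcp [ 0.4879 -0.333   0.2065] rot [-177.45   -0.43  -96.8 ] spin 0.2 tool shift after spin [-0.3477 -0.0299  0.0065]
```

Call:
send_rows(
  motion=[
    {"travel":[-0.012,-0.001,0],"spin":0},
    {"travel":[-0.024,-0.002,0],"spin":0},
    {"travel":[-0.036,-0.003,0],"spin":0},
    {"travel":[-0.04,-0.0035,0],"spin":0},
    {"travel":[-0.04,-0.0035,0],"spin":0},
  ],
)

```text
time_s: 37.6
tcp_pos: [0.5152, -0.1824, 0.1996]
eef_rot: [-178.0, -0.4, -97.4]
contact_force: [0.8, 0.4, -1.3]
gripper_width: 0.0509
```

Call:
send_rows(
  motion=[
    {"travel":[-0.04,-0.0035,0],"spin":0},
    {"travel":[-0.04,-0.0035,0],"spin":0},
    {"travel":[-0.036,-0.003,0],"spin":0},
    {"travel":[-0.028,-0.0025,0],"spin":0},
    {"travel":[-0.018,-0.001,0],"spin":0},
  ],
)

```text
time_s: 38.02
tcp_pos: [0.546, -0.011, 0.1926]
eef_rot: [-178.6, -0.5, -97.4]
contact_force: [-1.6, -0.7, -1.3]
gripper_width: 0.0504
```

Call:
send_rows(
  motion=[
    {"travel":[-0.01,0,0],"spin":0},
    {"travel":[-0.004,0,0],"spin":0},
    {"travel":[0,0,0],"spin":0},
  ],
)

```text
time_s: 38.27
tcp_pos: [0.5462, 0.0081, 0.189]
eef_rot: [-178.9, -0.6, -97.0]
contact_force: [-0.1, -0.9, -1.0]
gripper_width: 0.0506
```

```bash
python3 hold.py 2|tail -1; cat > gm.py <<'E'
from h import *
plan([.560,.0085,.12],-97)
k=r.get_calibration('wrist'); im,d=r.capture('wrist'); cv2.imwrite('pics/w6.png',im); np.save('w6.npy',d)
W=cloud('wrist',d,k); H,S,V=cv2.split(cv2.cvtColor(im,cv2.COLOR_BGR2HSV)); x,y,z=np.moveaxis(W,-1,0)
m=(H>45)&(H<85)&(S>90)&(z<.015)&(np.hypot(x-.56,y-.0085)<.06)
P=W[m]; print('mark',len(P),cv2.minEnclosingCircle(P[:,:2].astype(np.float32)),np.median(P[:,2]))
for c in ('green_mark','yellow_lane','blue_jar'): print(c,[(round(q['conf'],2),toW('wrist',q['at']).round(4).tolist()) for q in r.pinpoint('wrist',c)[:1]])
E
python3 gm.py
```

```text
38.32 [0.546  0.0076 0.1889] [-178.89   -0.63  -97.07] tilt 0.66 [-0.4  0.   0.1 -0.2] [-41.7  28.2   6.9   0.1]
tcp [0.5461 0.0069 0.1892] rot [-178.87   -0.62  -97.12] spin -0.12 tool shift after spin [-0.0033 -0.0136  0.0692]
mark 2077 ((0.5600733757019043, 0.009056782349944115), 0.032596394419670105) 0.005510722180509964
green_mark [(0.68, [0.5556, 0.007, 0.0047])]
yellow_lane [(0.57, [0.4898, 0.016, 0.0043])]
blue_jar [(0.78, [0.5455, -0.0984, 0.0034])]
```

View pics/w6.png

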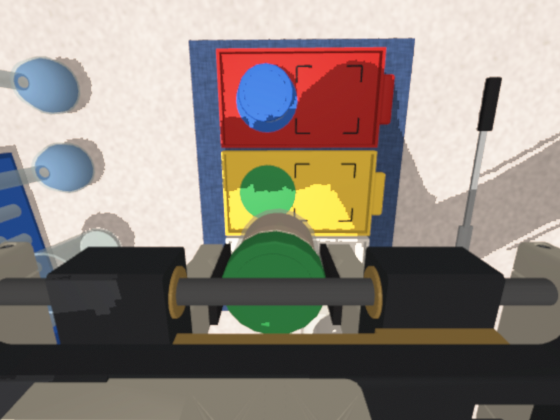

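Call:
send_rows(
  motion=[
    {"travel":[-0.002,-0.005,0.008],"spin":0},
    {"travel":[-0.001,-0.004,0.016],"spin":0},
    {"travel":[0,-0.003,0.022],"spin":0},
    {"travel":[0,-0.001,0.022],"spin":0},
    {"travel":[0,0,0.016],"spin":0},
  ],
)

```text
time_s: 38.98
tcp_pos: [0.5671, 0.0045, 0.1073]
eef_rot: [-178.1, -0.3, -97.5]
contact_force: [-0.4, 0.7, -1.0]
gripper_width: 0.0508
```

Call:
send_rows(
  motion=[
    {"travel":[0,0,0.01],"spin":0},
    {"travel":[0,0,0.005],"spin":0},
    {"travel":[0,0,0],"spin":0},
  ],
)

```text
time_s: 39.23
tcp_pos: [0.5658, 0.002, 0.0861]
eef_rot: [-178.5, -0.5, -97.6]
contact_force: [-0.0, 0.6, -0.7]
gripper_width: 0.0505
```

```bash
python3 hold.py 1; cat > marks.py <<'E'
from h import *
def ray(k,u,v,z):
    f=210/np.tan(np.radians(k['fov_y']/2)); o=np.array(k['origin'])
    d=R.from_euler('xyz',k['orientation'],degrees=True).apply([(u-k['cx'])/f,(v-k['cy'])/f,1]); return o+d*(z-o[2])/d[2]
E
python3 - <<'E'
from h import *
plan([.560,.009,.026],-97)
E
```

```text
39.23 [0.5658 0.002  0.0861] [-178.5    -0.46  -97.64] tilt 1.09 [ 0.6  0.2  0.2 -0.2] [-47.7  23.5   5.7   0.4]
tcp [0.566  0.0021 0.0867] rot [-178.48   -0.45  -97.63] spin -0.63 tool shift after spin [-0.0061  0.0068  0.0607]
```

Call:
send_rows(
  motion=[
    {"travel":[-0.003,0.003,0.008],"spin":-0.6},
    {"travel":[-0.002,0.002,0.012],"spin":0},
    {"travel":[-0.001,0.001,0.012],"spin":0},
    {"travel":[0,0,0.008],"spin":0},
    {"travel":[0,0,0.004],"spin":0},
  ],
)

```text
time_s: 39.7
tcp_pos: [0.5652, 0.0097, 0.0442]
eef_rot: [-178.0, -0.3, -96.9]
contact_force: [0.2, 0.8, -1.6]
gripper_width: 0.0502
```

```bash
python3 hold.py 2; python3 - <<'E'
from h import *
plan([.560,.009,.024],-97)
E
```

```text
39.7 [0.5652 0.0097 0.0442] [-177.99   -0.25  -96.9 ] tilt 1.63 [ 3.6 -2.6  0.3  6.6] [-49.9  21.4   5.1   0.1]
39.75 [0.5649 0.0095 0.0437] [-178.03   -0.27  -96.91] tilt 1.58 [-0.8  0.7 -0.  -2.1] [-51.7  22.3   5.5   0.1]
tcp [0.5651 0.0095 0.0443] rot [-178.03   -0.28  -96.91] spin 0.09 tool shift after spin [0.0011 0.005  0.0203]
```

Call:
send_rows(
  motion=[
    {"travel":[0.001,0.003,0.006],"spin":0},
    {"travel":[0,0.002,0.006],"spin":0},
    {"travel":[0,0.001,0.004],"spin":0},
    {"travel":[0,0,0.002],"spin":0},
    {"travel":[0,0,0],"spin":0},
  ],
)

```text
time_s: 40.22
tcp_pos: [0.5603, 0.0094, 0.0262]
eef_rot: [-177.9, -0.2, -96.9]
contact_force: [0.2, 0.2, -0.9]
gripper_width: 0.0506
```

```bash
python3 hold.py 2|tail -1; python3 - <<'E'
from h import *
plan([.560,.009,.024],-97); print(r.get_state()['contact_force'])
E
```

```text
40.27 [0.5604 0.0094 0.0264] [-177.85   -0.2   -96.89] tilt 1.77 [-0.3  0.4  0.  -0.4] [-49.8  20.3   4.9   0.2]
tcp [0.5606 0.0094 0.0266] rot [-177.83   -0.2   -96.88] spin 0.12 tool shift after spin [0.0005 0.0005 0.0026]
[-0.73503975 -0.22924434 -0.78470147]
```

Call:
send_rows(
  motion=[
    {"travel":[0,0,0.002],"spin":0},
    {"travel":[0,0,0.001],"spin":0},
    {"travel":[0,0,0],"spin":0},
  ],
)

```text
time_s: 40.57
tcp_pos: [0.5611, 0.0097, 0.0258]
eef_rot: [-177.8, -0.2, -96.9]
contact_force: [-0.3, -0.0, -0.8]
gripper_width: 0.0496
```

Call:
send_rows(
  motion=[
    {"travel":[0,0,0.0015],"spin":0},
    {"travel":[0,0,0],"spin":0},
  ],
)

```text
time_s: 40.73
tcp_pos: [0.5618, 0.01, 0.0257]
eef_rot: [-177.7, -0.2, -96.8]
contact_force: [-0.2, 0.1, -0.3]
gripper_width: 0.0501
```

```bash
python3 hold.py 2|tail -1
```

```text
40.78 [0.5621 0.0101 0.0257] [-1.7765e+02 -1.4000e-01 -9.6810e+01] tilt 1.98 [ 0.5 -0.  -0.1  0.5] [-49.8  19.9   4.7  -0. ]
```

Call:
send_rows(
  motion=[
    {"travel":[0,0,0],"spin":0},
    {"travel":[0,0,0],"spin":0},
    {"travel":[0,0,0],"spin":0},
    {"travel":[0,0,0],"spin":0},
    {"travel":[0,0,0],"spin":0},
  ],
  gripper=1,
)

```text
time_s: 41.25
tcp_pos: [0.5627, 0.0101, 0.0251]
eef_rot: [-177.6, -0.1, -96.8]
contact_force: [0.7, -0.2, 0.8]
gripper_width: 0.0782
```

Call:
send_rows(
  motion=[
    {"travel":[0,0,0],"spin":0},
    {"travel":[0,0,-0.005],"spin":0},
    {"travel":[0,0,-0.012],"spin":0},
    {"travel":[0,0,-0.02],"spin":0},
    {"travel":[0,0,-0.026],"spin":0},
  ],
)

```text
time_s: 41.67
tcp_pos: [0.5562, 0.0092, 0.0848]
eef_rot: [-178.2, -0.4, -96.9]
contact_force: [0.3, 0.5, -0.8]
gripper_width: 0.0876
```

Call:
send_rows(
  motion=[
    {"travel":[0,0,-0.03],"spin":0},
    {"travel":[0,0,-0.035],"spin":0},
  ],
)

```text
time_s: 41.83
tcp_pos: [0.5519, 0.0093, 0.1502]
eef_rot: [-178.5, -0.5, -96.9]
contact_force: [0.6, 0.8, -0.7]
gripper_width: 0.0878
```

```bash
python3 hold.py 4|tail -1; python3 - <<'E'
from h import *
plan([.545,-.095,.12],-97)
k=r.get_calibration('wrist'); im,d=r.capture('wrist'); cv2.imwrite('pics/w7.png',im); W=cloud('wrist',d,k); x,y,z=np.moveaxis(W,-1,0)
H,S,V=cv2.split(cv2.cvtColor(im,cv2.COLOR_BGR2HSV))
for n,h0,h1,cx,cy in (('blue',100,120,.545,-.095),('green',45,85,.56,.009)):
    m=(H>h0)&(H<h1)&(S>90)&(np.hypot(x-cx,y-cy)<.045)&(z>.052)&(z<.075); P=W[m]
    if len(P)>50: print(n,len(P),cv2.minEnclosingCircle(P[:,:2].astype(np.float32)),np.median(P[:,2]))
W=cloud('side',r.capture('side')[1]); x,y,z=np.moveaxis(W,-1,0)
for n,cx,cy in (('green',.56,.009),('blue',.544,-.095)):
    m=(np.hypot(x-cx,y-cy)<.04); s=W[m&(z>.018)&(z<.052)]; t=W[m&(z>.05)&(z<.075)]
    print('side',n,len(s),circ(s,.025),(t.min(0)+t.max(0))/2)
E
```

```text
41.98 [0.555  0.0102 0.1534] [-178.03   -0.31  -96.88] tilt 1.56 [ 2.4 -3.3 -1.2  1.7] [-44.6  27.5   6.7  -0.3]
tcp [0.5538 0.0099 0.1515] rot [-178.21   -0.37  -96.9 ] spin 0.1 tool shift after spin [ 0.1052 -0.0041  0.0315]
blue 3362 ((0.546178936958313, -0.09496551752090454), 0.02488720789551735) 0.060803397948069327
green 2424 ((0.5626474618911743, 0.009930199012160301), 0.025059128180146217) 0.0608484695289902
side green 211 [0.5624202  0.01198498] [0.56426624 0.01378917 0.05655587]
side blue 192 [ 0.54599105 -0.09386878] [ 0.54808147 -0.09189397  0.05697567]
```

View pics/w7.png

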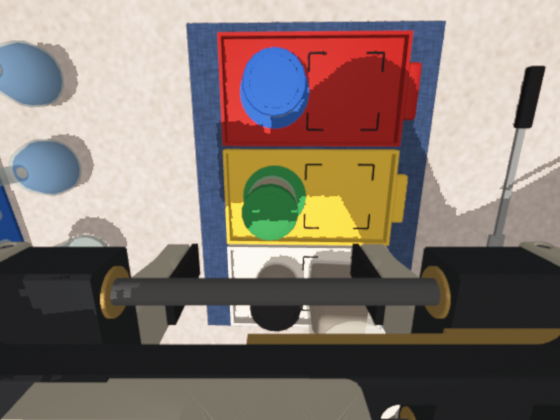

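The green jar stands on its mark, (270,205) in the image and about 2.7 mm off centre. Next is the blue jar, lid at (274,82).

Call:
send_rows(
  motion=[
    {"travel":[0.012,-0.001,0],"spin":0},
    {"travel":[0.022,-0.001,0.004],"spin":0},
    {"travel":[0.026,-0.001,0.01],"spin":0},
    {"travel":[0.02,-0.001,0.012],"spin":0},
    {"travel":[0.012,-0.001,0.012],"spin":0},
  ],
)

```text
time_s: 42.55
tcp_pos: [0.5462, -0.0856, 0.1086]
eef_rot: [-178.7, -0.6, -96.6]
contact_force: [-0.2, -0.1, -0.6]
gripper_width: 0.0876
```

Call:
send_rows(
  motion=[
    {"travel":[0.005,0,0.008],"spin":0},
    {"travel":[0,0,0.004],"spin":0},
    {"travel":[0,0,0],"spin":0},
  ],
)

```text
time_s: 42.8
tcp_pos: [0.5418, -0.0948, 0.0907]
eef_rot: [-179.2, -0.7, -96.8]
contact_force: [-0.0, 0.1, 0.6]
gripper_width: 0.0875
```

```bash
python3 hold.py 1; python3 - <<'E'
from h import *
plan([.546,-.095,.024],-97)
E
```

```text
42.8 [ 0.5418 -0.0948  0.0907] [-179.2    -0.72  -96.84] tilt 0.53 [ 0.7 -0.1  0.2 -0.4] [-45.6  23.1   5.6   0.3]
tcp [ 0.542  -0.0945  0.0911] rot [-179.18   -0.72  -96.81] spin 0.19 tool shift after spin [ 0.     -0.004   0.0671]
```

Call:
send_rows(
  motion=[
    {"travel":[0,-0.001,0.006],"spin":0},
    {"travel":[0,-0.001,0.012],"spin":0},
    {"travel":[0,0,0.014],"spin":0},
    {"travel":[0,0,0.01],"spin":0},
    {"travel":[0,0,0.005],"spin":0},
  ],
)

```text
time_s: 43.27
tcp_pos: [0.5487, -0.092, 0.045]
eef_rot: [-178.8, -0.6, -96.5]
contact_force: [-0.1, -0.2, -0.3]
gripper_width: 0.0875
```

```bash
python3 hold.py 1; python3 - <<'E'
from h import *
plan([.546,-.095,.024],-97)
E
```

```text
43.27 [ 0.5487 -0.092   0.045 ] [-178.77   -0.64  -96.53] tilt 0.96 [ 4.8 -3.   0.4  8.2] [-49.1  21.2   5.    0.1]
tcp [ 0.5482 -0.092   0.0444] rot [-178.84   -0.65  -96.54] spin 0.46 tool shift after spin [0.0032 0.0018 0.0204]
```

Call:
send_rows(
  motion=[
    {"travel":[0.002,0.001,0.006],"spin":0.4},
    {"travel":[0.001,0,0.006],"spin":0},
    {"travel":[0,0,0.004],"spin":0},
    {"travel":[0,0,0.002],"spin":0},
    {"travel":[0,0,0],"spin":0},
  ],
)

```text
time_s: 43.73
tcp_pos: [0.5481, -0.0946, 0.0257]
eef_rot: [-178.8, -0.6, -96.9]
contact_force: [0.1, 0.1, 0.1]
gripper_width: 0.0877
```

```bash
python3 hold.py 1; python3 - <<'E'
from h import *
plan([.546,-.095,.024],-97)
E
```

```text
43.73 [ 0.5481 -0.0946  0.0257] [-178.75   -0.63  -96.9 ] tilt 0.98 [-0.1  0.1  0.  -0.1] [-49.4  19.9   4.7   0.2]
tcp [ 0.5481 -0.0946  0.0258] rot [-178.74   -0.63  -96.9 ] spin 0.1 tool shift after spin [0.0007 0.0021 0.0018]
```

Call:
send_rows(
  motion=[
    {"travel":[0,0,0],"spin":0},
    {"travel":[0,0,0],"spin":0},
    {"travel":[0,0,0],"spin":0},
    {"travel":[0,0,0],"spin":0},
    {"travel":[0,0,0],"spin":0},
  ],
  gripper=-1,
  squeeze=20,
)

```text
time_s: 44.2
tcp_pos: [0.549, -0.0947, 0.0271]
eef_rot: [-178.6, -0.6, -96.9]
contact_force: [-0.3, -0.2, 0.9]
gripper_width: 0.0598
```

Call:
send_rows(
  motion=[
    {"travel":[0,0,0],"spin":0},
    {"travel":[0,0,0],"spin":0},
    {"travel":[0,0,0],"spin":0},
  ],
)

```text
time_s: 44.45
tcp_pos: [0.5488, -0.0946, 0.0273]
eef_rot: [-178.6, -0.6, -96.9]
contact_force: [0.1, -1.0, -1.0]
gripper_width: 0.0502
```

```bash
python3 hold.py 1
```

```text
44.45 [ 0.5488 -0.0946  0.0273] [-178.63   -0.6   -96.91] tilt 1.1 [-0.1 -0.1  0.  -0. ] [-49.9  20.1   4.8   0. ]
```

Call:
send_rows(
  motion=[
    {"travel":[0,0,-0.006],"spin":0},
    {"travel":[0,0,-0.014],"spin":0},
    {"travel":[0,0,-0.024],"spin":0},
    {"travel":[0,0,-0.032],"spin":0},
    {"travel":[0,0,-0.036],"spin":0},
  ],
)

```text
time_s: 44.92
tcp_pos: [0.5403, -0.0937, 0.1355]
eef_rot: [-179.6, -0.8, -97.0]
contact_force: [0.7, -0.1, -1.2]
gripper_width: 0.0495
```

Call:
send_rows(
  motion=[
    {"travel":[0,0,-0.04],"spin":0},
  ],
)

```text
time_s: 45.0
tcp_pos: [0.5388, -0.0932, 0.1762]
eef_rot: [-179.8, -0.8, -97.0]
contact_force: [1.4, -0.6, -2.3]
gripper_width: 0.05
```

```bash
python3 hold.py 4|tail -1; python3 -c "
from h import *
plan([.4835,-.3225,.0973],-97)"
```

```text
45.15 [ 0.5422 -0.0929  0.1795] [-179.2    -0.71  -96.98] tilt 0.53 [ 2.8 -4.  -1.5  1.8] [-44.7  29.3   7.2  -0.4]
tcp [ 0.5407 -0.0929  0.1771] rot [-179.43   -0.74  -97.  ] spin -0.0 tool shift after spin [0.2349 0.0288 0.0798]
```

Call:
send_rows(
  motion=[
    {"travel":[0.012,0.002,0],"spin":0},
    {"travel":[0.024,0.003,0],"spin":0},
    {"travel":[0.034,0.004,0],"spin":0},
    {"travel":[0.034,0.004,0],"spin":0},
    {"travel":[0.026,0.003,0],"spin":0},
  ],
)

```text
time_s: 45.62
tcp_pos: [0.5051, -0.221, 0.1731]
eef_rot: [-180.0, -0.7, -96.5]
contact_force: [1.0, -0.2, -0.5]
gripper_width: 0.0495
```

Call:
send_rows(
  motion=[
    {"travel":[0.018,0.002,0],"spin":0},
    {"travel":[0.01,0.001,0],"spin":0},
    {"travel":[0.004,0,0],"spin":0},
    {"travel":[0,0,0],"spin":0},
  ],
)

```text
time_s: 45.95
tcp_pos: [0.4919, -0.2589, 0.1679]
eef_rot: [179.4, -0.7, -96.9]
contact_force: [0.5, 1.0, -1.1]
gripper_width: 0.0497
```

```bash
python3 hold.py 2|tail -1; python3 - <<'E'
from h import *
k=r.get_calibration('wrist'); im,d=r.capture('wrist'); cv2.imwrite('pics/w8.png',im); W=cloud('wrist',d,k); x,y,z=np.moveaxis(W,-1,0)
def pan(W,t):
    x,y,z=np.moveaxis(W,-1,0); m=(np.hypot(x-.4835,y+.3225)<.09)&(z>.069)&(z<.082)
    P=W[m][:,:2].astype(np.float32); print(t,len(P),cv2.minEnclosingCircle(P),np.median(W[m][:,2]),P.min(0),P.max(0))
pan(W,'wrist')
for c in ('scene','side'): pan(cloud(c,r.capture(c)[1]),c)
print([(round(q['conf'],2),toW('wrist',q['at']).round(4).tolist()) for q in r.pinpoint('wrist','balance')[:2]])
plan([.4835,-.3225,.0973],-97)
E
```

```text
46.0 [ 0.492  -0.2584  0.1678] [179.41  -0.68 -96.88] tilt -0.6 [-0.5  0.1 -0.2 -0.2] [-45.4  27.6   6.7   0.1]
wrist 19936 ((0.4832025468349457, -0.32338976860046387), 0.06495797634124756) 0.07343308574252302 [ 0.4186991  -0.38806048] [ 0.5479001 -0.2589785]
scene 1815 ((0.48322543501853943, -0.32258182764053345), 0.06678372621536255) 0.07359331725546558 [ 0.43011358 -0.3882697 ] [ 0.5487131  -0.25808746]
side 899 ((0.4824518859386444, -0.3191736042499542), 0.06849341094493866) 0.07250226186971365 [ 0.41968623 -0.3847024 ] [ 0.5501121  -0.25587976]
[(0.91, [0.4872, -0.3173, -0.0001])]
tcp [ 0.4933 -0.2573  0.1691] rot [179.55  -0.69 -96.73] spin 0.27 tool shift after spin [0.0659 0.0018 0.0718]
```

View pics/w8.png

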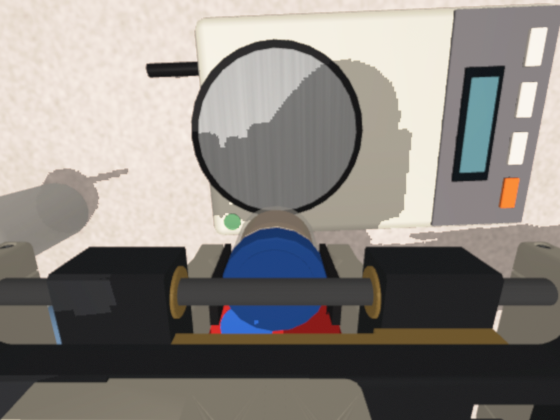

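The pan is clear, centre (.4832, -.3232). The blue jar is held. I'll place it.

Call:
send_rows(
  motion=[
    {"travel":[0.01,0,0.004],"spin":0},
    {"travel":[0.018,0.001,0.008],"spin":0},
    {"travel":[0.018,0.001,0.012],"spin":0},
    {"travel":[0.012,0,0.012],"spin":0},
    {"travel":[0.006,0,0.008],"spin":0},
  ],
)

```text
time_s: 46.67
tcp_pos: [0.4872, -0.3214, 0.1271]
eef_rot: [180.0, -0.7, -96.2]
contact_force: [0.1, 0.4, -0.9]
gripper_width: 0.0499
```

Call:
send_rows(
  motion=[
    {"travel":[0.002,0,0.004],"spin":0},
    {"travel":[0,0,0.001],"spin":0},
    {"travel":[0,0,0],"spin":0},
  ],
)

```text
time_s: 46.92
tcp_pos: [0.4854, -0.3241, 0.1186]
eef_rot: [179.7, -0.7, -96.4]
contact_force: [0.2, 0.9, -1.6]
gripper_width: 0.0499
```

```bash
python3 hold.py 1; python3 -c "
from h import *
plan([.4832,-.3232,.0973],-97)"
```

```text
46.92 [ 0.4854 -0.3241  0.1186] [179.72  -0.69 -96.36] tilt -0.19 [ 0.4 -0.   0.   0. ] [-49.6  25.2   6.1   0.1]
tcp [ 0.4855 -0.324   0.1188] rot [179.72  -0.69 -96.35] spin 0.65 tool shift after spin [-0.0005  0.0024  0.0215]
```

Call:
send_rows(
  motion=[
    {"travel":[-0.001,0.002,0.005],"spin":0},
    {"travel":[0,0.001,0.006],"spin":0},
    {"travel":[0,0,0.004],"spin":0},
    {"travel":[0,0,0.002],"spin":0},
    {"travel":[0,0,0.001],"spin":0},
  ],
)

```text
time_s: 47.38
tcp_pos: [0.4837, -0.3213, 0.101]
eef_rot: [179.9, -0.7, -96.2]
contact_force: [-0.0, 0.3, -1.1]
gripper_width: 0.0495
```

```bash
python3 hold.py 2; python3 -c "
from h import *
plan([.4832,-.3232,.0973],-97)"
```

```text
47.38 [ 0.4837 -0.3213  0.101 ] [179.92  -0.72 -96.21] tilt 0.01 [ 0.8 -1.  -0.   1.8] [-50.3  24.6   5.9   0.1]
47.43 [ 0.4836 -0.3213  0.1008] [179.9   -0.71 -96.21] tilt -0.01 [-0.1  0.5  0.1 -0.7] [-50.9  25.    6.1   0.1]
tcp [ 0.4837 -0.3214  0.1011] rot [179.91  -0.72 -96.22] spin 0.78 tool shift after spin [0.0018 0.0003 0.0038]
```

Call:
send_rows(
  motion=[
    {"travel":[0.002,0,0.002],"spin":0},
    {"travel":[0,0,0.0015],"spin":0},
    {"travel":[0,0,0.001],"spin":0},
    {"travel":[0,0,0],"spin":0},
  ],
)

```text
time_s: 47.82
tcp_pos: [0.484, -0.3239, 0.0967]
eef_rot: [180.0, -0.7, -96.2]
contact_force: [-0.1, -0.5, -0.8]
gripper_width: 0.05
```

Call:
send_rows(
  motion=[
    {"travel":[0,0,0.0015],"spin":0},
    {"travel":[0,0,0],"spin":0},
  ],
)

```text
time_s: 47.98
tcp_pos: [0.4842, -0.3242, 0.0955]
eef_rot: [180.0, -0.8, -96.2]
contact_force: [-0.1, 0.5, -0.5]
gripper_width: 0.0496
```

```bash
python3 hold.py 1; python3 -c "
from h import *
plan([.4832,-.3232,.0973],-97);print(r.get_state()['contact_force'])"
```

```text
47.98 [ 0.4842 -0.3242  0.0955] [179.99  -0.76 -96.21] tilt 0.09 [-0.1  0.2 -0.2  0.1] [-50.4  24.3   5.9   0.1]
tcp [ 0.4842 -0.3241  0.0955] rot [-180.     -0.75  -96.21] spin 0.79 tool shift after spin [-0.0008  0.0011 -0.0018]
[-0.71251908 -1.02146105 -0.72204169]
```

Call:
send_rows(
  motion=[
    {"travel":[0,0,0.0015],"spin":0},
    {"travel":[0,0,0],"spin":0},
  ],
)

```text
time_s: 48.2
tcp_pos: [0.4839, -0.3243, 0.0951]
eef_rot: [180.0, -0.8, -96.2]
contact_force: [1.2, 0.6, -1.0]
gripper_width: 0.0495
```

```bash
python3 hold.py 3; python3 -c "
from h import *
print(r.get_state()['contact_force'])"
```

```text
48.2 [ 0.4839 -0.3243  0.0951] [179.99  -0.79 -96.2 ] tilt 0.09 [-0.3  0.1  0.1 -0.5] [-50.7  24.3   5.9  -0.1]
48.25 [ 0.484  -0.3243  0.0951] [-180.     -0.78  -96.2 ] tilt 0.11 [ 0.3 -0.2 -0.1  0.5] [-50.4  24.2   5.8  -0. ]
48.3 [ 0.484  -0.3243  0.0949] [-180.     -0.78  -96.2 ] tilt 0.1 [ 0.3 -0.2 -0.1  0.2] [-50.9  24.3   5.9  -0. ]
[-1.24096839 -0.17771601  1.56828963]
```

Contact: z has stopped and force has risen. I'll release, lift, and then view the lanes' corner marks on the way to the tray.

Call:
send_rows(
  motion=[
    {"travel":[0,0,0],"spin":0},
    {"travel":[0,0,0],"spin":0},
    {"travel":[0,0,0],"spin":0},
    {"travel":[0,0,0],"spin":0},
    {"travel":[0,0,0],"spin":0},
  ],
  gripper=1,
)

```text
time_s: 48.77
tcp_pos: [0.4845, -0.3243, 0.0946]
eef_rot: [-180.0, -0.8, -96.2]
contact_force: [-0.1, -0.4, 0.3]
gripper_width: 0.0773
```

Call:
send_rows(
  motion=[
    {"travel":[0,0,0],"spin":0},
    {"travel":[0,0,-0.005],"spin":0},
    {"travel":[0,0,-0.012],"spin":0},
    {"travel":[0,0,-0.02],"spin":0},
    {"travel":[0,0,-0.026],"spin":0},
  ],
)

```text
time_s: 49.18
tcp_pos: [0.481, -0.3221, 0.1542]
eef_rot: [179.4, -0.6, -96.2]
contact_force: [1.2, 0.3, -0.3]
gripper_width: 0.0876
```

Call:
send_rows(
  motion=[
    {"travel":[0,0,-0.03],"spin":0},
    {"travel":[0,0,-0.03],"spin":0},
    {"travel":[0,0,-0.02],"spin":0},
    {"travel":[0,0,-0.01],"spin":0},
  ],
)

```text
time_s: 49.52
tcp_pos: [0.482, -0.3216, 0.2527]
eef_rot: [179.5, -0.7, -96.2]
contact_force: [-0.1, -1.0, 0.4]
gripper_width: 0.0876
```

Call:
send_rows(
  motion=[
    {"travel":[0,0,0],"spin":7},
    {"travel":[0,0,0],"spin":7},
    {"travel":[0,0,0],"spin":7},
    {"travel":[0,0,0],"spin":7},
    {"travel":[0,0,0],"spin":7},
  ],
)

```text
time_s: 49.93
tcp_pos: [0.4838, -0.3225, 0.2612]
eef_rot: [-179.4, -0.6, -131.9]
contact_force: [-0.6, -0.4, -0.5]
gripper_width: 0.0874
```

Call:
send_rows(
  motion=[
    {"travel":[0,0,0],"spin":7},
    {"travel":[0,0,0],"spin":7},
    {"travel":[0,0,0],"spin":7},
    {"travel":[0,0,0],"spin":7},
    {"travel":[0,0,0],"spin":7},
  ],
)

```text
time_s: 50.35
tcp_pos: [0.4833, -0.3224, 0.2638]
eef_rot: [-179.1, -0.0, -167.7]
contact_force: [-0.2, 0.1, -0.3]
gripper_width: 0.0877
```

Call:
send_rows(
  motion=[
    {"travel":[0,0,0],"spin":7},
    {"travel":[0,0,0],"spin":7},
    {"travel":[0,0,0],"spin":7},
    {"travel":[0,0,0],"spin":0},
  ],
)

```text
time_s: 50.68
tcp_pos: [0.4829, -0.3222, 0.2655]
eef_rot: [-179.1, 0.4, 170.5]
contact_force: [0.0, 0.4, 0.3]
gripper_width: 0.0874
```

```bash
python3 hold.py 1; python3 - <<'E'
from h import *
W=cloud('scene',r.capture('scene')[1]); x,y,z=np.moveaxis(W,-1,0)
m=np.hypot(x-.484,y+.324)<.04; s=W[m&(z>.09)&(z<.12)]; t=W[m&(z>.122)&(z<.14)]
print('blue',len(s),circ(s,.025),(t.min(0)+t.max(0))/2)
plan([.46,0.0,.28],173)
E
```

```text
50.68 [ 0.4829 -0.3222  0.2655] [-179.14    0.4   170.45] tilt 0.46 [-0.4  0.2  0.1 -0.4] [-43.5  29.4   7.   -0. ]
blue 280 [ 0.48421855 -0.32608477] [ 0.48604417 -0.32570788  0.12724442]
tcp [ 0.483  -0.3223  0.2655] rot [-179.13    0.4   171.01] spin -1.99 tool shift after spin [ 0.0621  0.3171 -0.0145]
```

Call:
send_rows(
  motion=[
    {"travel":[0.002,0.012,0],"spin":-2},
    {"travel":[0.005,0.024,0],"spin":0},
    {"travel":[0.007,0.034,0],"spin":0},
    {"travel":[0.008,0.04,0],"spin":0},
    {"travel":[0.008,0.04,0],"spin":0},
  ],
)

```text
time_s: 51.2
tcp_pos: [0.4694, -0.1696, 0.2615]
eef_rot: [-179.0, 0.2, 174.0]
contact_force: [1.2, 1.0, 0.1]
gripper_width: 0.0877
```

Call:
send_rows(
  motion=[
    {"travel":[0.008,0.04,0],"spin":0},
    {"travel":[0.007,0.036,0],"spin":0},
    {"travel":[0.006,0.03,0],"spin":0},
    {"travel":[0.004,0.022,0],"spin":0},
    {"travel":[0.003,0.014,0],"spin":0},
  ],
)

```text
time_s: 51.62
tcp_pos: [0.4514, -0.0149, 0.26]
eef_rot: [-179.2, 0.4, 175.6]
contact_force: [0.2, -0.2, 0.1]
gripper_width: 0.0877
```

Call:
send_rows(
  motion=[
    {"travel":[0.001,0.008,0],"spin":0},
    {"travel":[0,0.004,0],"spin":0},
    {"travel":[0,0,0],"spin":0},
  ],
)

```text
time_s: 51.87
tcp_pos: [0.4504, 0.001, 0.2606]
eef_rot: [-179.2, 0.5, 176.5]
contact_force: [0.8, 0.1, 0.7]
gripper_width: 0.0874
```

```bash
python3 hold.py 2|tail -1; python3 - <<'E'
from h import *
import json
k=r.get_calibration('wrist'); im,d=r.capture('wrist'); cv2.imwrite('pics/w9.png',im); np.save('w9.npy',d)
json.dump({a:(b.tolist() if hasattr(b,'tolist') else b) for a,b in k.items()},open('w9.json','w'))
plan([.46,0.0,.28],173)
E
```

```text
51.92 [0.4504 0.0006 0.2606] [-179.22    0.45  176.42] tilt 0.0 [ 0.3  0.   0.1 -0.1] [-24.9  29.1   6.9  -0.1]
tcp [ 4.505e-01 -2.000e-04  2.604e-01] rot [-179.2     0.43  176.27] spin 3.27 tool shift after spin [-0.0094  0.0013 -0.0196]
```

View pics/w9.png

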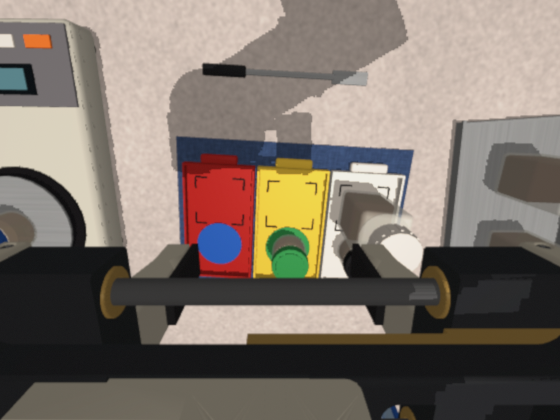

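The corner marks are clearly visible: red roughly (195–245, 179–224), yellow (267–316, 181–229). I'll fit them.

```bash
python3 - <<'E'
from h import *
import json
from marks import ray
k=json.load(open('w9.json')); im=cv2.imread('pics/w9.png'); H,S,V=cv2.split(cv2.cvtColor(im,cv2.COLOR_BGR2HSV))
v,u=np.mgrid[0:420,0:560]; f=210/np.tan(np.radians(k['fov_y']/2))
D=R.from_euler('xyz',k['orientation'],degrees=True).apply(np.stack([(u-k['cx'])/f,(v-k['cy'])/f,np.ones(u.shape)],-1).reshape(-1,3)).reshape(420,560,3)
o=np.array(k['origin']); W=o+D*((.003-o[2])/D[...,2])[...,None]
a=np.radians(-7); ex=np.array([np.cos(a),np.sin(a)]); ey=np.array([-ex[1],ex[0]])
for n,c in (('red',(.4845,-.0848)),('yel',(.497,.0165))):
    q=W[...,:2]-c; X=q@ex; Y=q@ey
    m=(abs(X)<.04)&(abs(Y)<.043)&(V<(60 if n=='red' else 90))
    k2,l,st,_=cv2.connectedComponentsWithStats(m.astype(np.uint8),connectivity=8)
    good=np.isin(l,[i for i in range(1,k2) if 4<=st[i,4]<200])&m
    P=W[good][:,:2].astype(np.float32); print(n,good.sum(),cv2.minAreaRect(P),'ext lane',[ (X[good].min(),X[good].max()),(Y[good].min(),Y[good].max())])
    b=cv2.minAreaRect(P); print([tuple(np.argwhere(good)[i][::-1]) for i in (0,-1)])
plan([.470,.331,.25],173)
for c in ('side','scene'):
    W=cloud(c,r.capture(c)[1]); x,y,z=np.moveaxis(W,-1,0)
    for n,cx,cy in (('redb',.470,.331),('yelb',.58,.33)):
        s=W[(np.hypot(x-cx,y-cy)<.05)&(z>.124)&(z<.146)]; print(c,n,circ(s,.023))
E
```

```text
Traceback (most recent call last):
ValueError: zero-size array to reduction operation minimum which has no identity
```

```bash
cat > mk.py <<'E'
from h import *
import json
k=json.load(open('w9.json')); im=cv2.imread('pics/w9.png'); V=im.max(2)
bh=cv2.morphologyEx(V,cv2.MORPH_BLACKHAT,np.ones((7,7)))
v,u=np.mgrid[0:420,0:560]; f=210/np.tan(np.radians(k['fov_y']/2))
D=R.from_euler('xyz',k['orientation'],degrees=True).apply(np.stack([(u-k['cx'])/f,(v-k['cy'])/f,np.ones(u.shape)],-1).reshape(-1,3)).reshape(420,560,3)
o=np.array(k['origin']); W=o+D*((.003-o[2])/D[...,2])[...,None]
a=np.radians(-7); ex=np.array([np.cos(a),np.sin(a)]); ey=np.array([-ex[1],ex[0]])
for n,c in (('red',(.4845,-.0848)),('yel',(.497,.0165))):
    q=W[...,:2]-c; X=q@ex; Y=q@ey
    m=(abs(X)<.038)&(abs(Y)<.041)&(bh>35)
    P=W[m][:,:2].astype(np.float32)
    if m.sum(): print(n,m.sum(),cv2.minAreaRect(P),'ext',X[m].min(),X[m].max(),Y[m].min(),Y[m].max(),'pix',u[m].min(),u[m].max(),v[m].min(),v[m].max())
E
python3 mk.py; python3 - <<'E'
from h import *
plan([.470,.331,.25],173)
for c in ('side','scene'):
    W=cloud(c,r.capture(c)[1]); x,y,z=np.moveaxis(W,-1,0)
    for n,cx,cy in (('redb',.470,.331),('yelb',.58,.33)):
        s=W[(np.hypot(x-cx,y-cy)<.05)&(z>.124)&(z<.146)]; print(c,n,circ(s,.023))
E
```

```text
red 225 ((0.4843176007270813, -0.08547413349151611), (0.07106304913759232, 0.0748695656657219), 83.00707244873047) ext -0.03752983980005955 0.03733366935411209 -0.036225663438441955 0.03484410768201829 pix 194 244 175 227
yel 185 ((0.4950787425041199, 0.016518473625183105), (0.07128729671239853, 0.07121748477220535), 83.39984130859375) ext -0.03769144642904289 0.03392008698105085 -0.036010255180868034 0.0354954969511338 pix 265 316 180 229
tcp [ 4.505e-01 -2.000e-04  2.604e-01] rot [-179.2     0.43  176.27] spin 3.27 tool shift after spin [0.021  0.3311 0.0104]
side redb [0.46924283 0.33257614]
side yelb [0.57875973 0.33056945]
scene redb [0.46822336 0.33043175]
scene yelb [0.5780653  0.32868525]
```

Call:
send_rows(
  motion=[
    {"travel":[0.001,0.012,0],"spin":3},
    {"travel":[0.002,0.024,0],"spin":0},
    {"travel":[0.002,0.034,0],"spin":0},
    {"travel":[0.002,0.04,0],"spin":0},
    {"travel":[0.002,0.04,0],"spin":0},
  ],
)

```text
time_s: 52.53
tcp_pos: [0.4598, 0.145, 0.2583]
eef_rot: [-179.2, 0.5, 172.2]
contact_force: [1.3, -0.7, 0.9]
gripper_width: 0.0876
```

Call:
send_rows(
  motion=[
    {"travel":[0.002,0.04,0],"spin":0},
    {"travel":[0.002,0.036,0],"spin":0},
    {"travel":[0.002,0.032,0],"spin":0},
    {"travel":[0.001,0.024,0],"spin":0},
    {"travel":[0.001,0.016,0],"spin":0},
  ],
)

```text
time_s: 52.95
tcp_pos: [0.474, 0.3001, 0.2551]
eef_rot: [-179.1, 0.5, 172.0]
contact_force: [0.2, -1.2, 0.1]
gripper_width: 0.0878
```

Call:
send_rows(
  motion=[
    {"travel":[0,0.01,0],"spin":0},
    {"travel":[0,0.004,0],"spin":0},
    {"travel":[0,0,0],"spin":0},
  ],
)

```text
time_s: 53.2
tcp_pos: [0.477, 0.3155, 0.2532]
eef_rot: [-179.0, 0.4, 172.0]
contact_force: [-0.2, -1.2, 0.6]
gripper_width: 0.0875
```

```bash
python3 hold.py 1; python3 - <<'E'
from h import *
plan([.469,.332,.12],173.5)
E
```

```text
53.2 [0.477  0.3155 0.2532] [-178.97    0.4   172.04] tilt -0.72 [ 0.1 -0.3 -0.  -0.2] [-43.1  29.5   6.9  -0.1]
tcp [0.4769 0.315  0.2531] rot [-178.96    0.39  172.03] spin -1.47 tool shift after spin [0.0098 0.016  0.1331]
```

Call:
send_rows(
  motion=[
    {"travel":[0.004,0.005,0.006],"spin":-1.4},
    {"travel":[0.004,0.005,0.012],"spin":0},
    {"travel":[0.002,0.004,0.018],"spin":0},
    {"travel":[0,0.002,0.016],"spin":0},
    {"travel":[0,0,0.01],"spin":0},
  ],
)

```text
time_s: 53.67
tcp_pos: [0.47, 0.3278, 0.192]
eef_rot: [-179.3, 0.6, 173.5]
contact_force: [-0.6, -0.7, -0.1]
gripper_width: 0.0875
```

Call:
send_rows(
  motion=[
    {"travel":[0,0,0.006],"spin":0},
    {"travel":[0,0,0.003],"spin":0},
    {"travel":[0,0,0],"spin":0},
  ],
)

```text
time_s: 53.92
tcp_pos: [0.4691, 0.3249, 0.1806]
eef_rot: [-179.2, 0.5, 173.5]
contact_force: [-0.3, 0.1, -0.4]
gripper_width: 0.0875
```

```bash
python3 hold.py 1; python3 - <<'E'
from h import *
plan([.469,.332,.12],173.5)
E
```

```text
53.92 [0.4691 0.3249 0.1806] [-179.18    0.48  173.48] tilt -0.49 [-0.4 -0.1  0.2 -0.4] [-45.3  26.9   6.4   0.1]
tcp [0.4693 0.3251 0.1811] rot [-179.21    0.5   173.48] spin -0.02 tool shift after spin [0.0011 0.0068 0.0611]
```

Call:
send_rows(
  motion=[
    {"travel":[0,0.003,0.008],"spin":0},
    {"travel":[0,0.003,0.014],"spin":0},
    {"travel":[0,0.001,0.014],"spin":0},
    {"travel":[0,0,0.01],"spin":0},
    {"travel":[0,0,0.005],"spin":0},
  ],
)

```text
time_s: 54.38
tcp_pos: [0.4731, 0.3342, 0.1319]
eef_rot: [-179.7, 0.8, 173.5]
contact_force: [-0.8, 0.7, 0.1]
gripper_width: 0.0876
```

```bash
python3 hold.py 1; python3 - <<'E'
from h import *
plan([.469,.332,.12],173.5)
E
```

```text
54.38 [0.4731 0.3342 0.1319] [-179.67    0.82  173.49] tilt 0.1 [ 3.6 -3.8  0.3  7.8] [-48.7  25.8   6.1  -0.1]
tcp [0.4729 0.3339 0.1312] rot [-179.62    0.78  173.49] spin -0.01 tool shift after spin [ 0.0036 -0.0023  0.0112]
```

Call:
send_rows(
  motion=[
    {"travel":[0.003,-0.002,0.005],"spin":0},
    {"travel":[0.001,0,0.003],"spin":0},
    {"travel":[0,0,0.001],"spin":0},
    {"travel":[0,0,0],"spin":0},
  ],
)

```text
time_s: 54.77
tcp_pos: [0.4688, 0.3324, 0.1221]
eef_rot: [-179.6, 0.8, 173.5]
contact_force: [-0.3, 0.6, 0.1]
gripper_width: 0.0874
```

Call:
send_rows(
  motion=[
    {"travel":[0,0,0],"spin":0},
    {"travel":[0,0,0],"spin":0},
    {"travel":[0,0,0],"spin":0},
    {"travel":[0,0,0],"spin":0},
    {"travel":[0,0,0],"spin":0},
  ],
  gripper=-1,
  squeeze=25,
)

```text
time_s: 55.18
tcp_pos: [0.4694, 0.3331, 0.1237]
eef_rot: [-179.8, 0.9, 173.5]
contact_force: [-0.4, -0.2, 0.0]
gripper_width: 0.0599
```

Call:
send_rows(
  motion=[
    {"travel":[0,0,0],"spin":0},
    {"travel":[0,0,0],"spin":0},
    {"travel":[0,0,0],"spin":0},
  ],
)

```text
time_s: 55.43
tcp_pos: [0.4694, 0.3331, 0.124]
eef_rot: [-179.8, 0.9, 173.5]
contact_force: [0.1, 0.2, -0.5]
gripper_width: 0.0455
```

```bash
python3 hold.py 1
```

```text
55.43 [0.4694 0.3331 0.124 ] [-179.78    0.91  173.51] tilt 0.23 [ 0.   0.1  0.1 -0.1] [-48.   25.2   6.   -0.1]
```

Call:
send_rows(
  motion=[
    {"travel":[0,0,-0.008],"spin":0},
    {"travel":[0,0,-0.018],"spin":0},
    {"travel":[0,0,-0.028],"spin":0},
    {"travel":[0,0,-0.036],"spin":0},
    {"travel":[0,0,-0.036],"spin":0},
  ],
)

```text
time_s: 55.9
tcp_pos: [0.463, 0.3292, 0.245]
eef_rot: [-178.8, 0.2, 173.4]
contact_force: [0.8, 0.4, -3.0]
gripper_width: 0.0456
```

Call:
send_rows(
  motion=[
    {"travel":[0,0,-0.03],"spin":0},
    {"travel":[0,0,-0.02],"spin":0},
    {"travel":[0,0,-0.01],"spin":0},
  ],
)

```text
time_s: 56.15
tcp_pos: [0.4633, 0.3307, 0.315]
eef_rot: [-179.1, 0.4, 173.4]
contact_force: [0.3, 0.4, -2.7]
gripper_width: 0.0457
```

```bash
python3 hold.py 2; python3 - <<'E'
from h import *
plan([.4828,-.0852,.30],173.2)
E
```

```text
56.15 [0.4633 0.3307 0.315 ] [-179.14    0.4   173.42] tilt -0.58 [ -3.6  12.9  -0.4 -15.9] [-42.7  30.5   7.5  -0.2]
56.2 [0.464  0.3311 0.3168] [-179.25    0.52  173.43] tilt -0.42 [ 0.8 -3.  -0.1  4.5] [-34.7  25.2   5.6  -0.1]
tcp [0.4636 0.331  0.3144] rot [-179.2     0.44  173.42] spin 0.22 tool shift after spin [-0.0684 -0.411   0.0144]
```

Call:
send_rows(
  motion=[
    {"travel":[-0.002,-0.012,0],"spin":0},
    {"travel":[-0.004,-0.024,0],"spin":0},
    {"travel":[-0.006,-0.034,0],"spin":0},
    {"travel":[-0.0065,-0.04,0],"spin":0},
    {"travel":[-0.0065,-0.04,0],"spin":0},
  ],
)

```text
time_s: 56.67
tcp_pos: [0.4679, 0.1773, 0.3084]
eef_rot: [-178.8, -0.1, 173.8]
contact_force: [1.9, -0.7, -2.5]
gripper_width: 0.0456
```

Call:
send_rows(
  motion=[
    {"travel":[-0.0065,-0.04,0],"spin":0},
    {"travel":[-0.0065,-0.04,0],"spin":0},
    {"travel":[-0.0065,-0.04,0],"spin":0},
    {"travel":[-0.0065,-0.04,0],"spin":0},
    {"travel":[-0.006,-0.034,0],"spin":0},
  ],
)

```text
time_s: 57.08
tcp_pos: [0.4714, -0.0269, 0.3056]
eef_rot: [-178.5, -0.7, 174.0]
contact_force: [1.3, -0.1, -2.6]
gripper_width: 0.0453
```

Call:
send_rows(
  motion=[
    {"travel":[-0.004,-0.026,0],"spin":0},
    {"travel":[-0.003,-0.018,0],"spin":0},
    {"travel":[-0.001,-0.01,0],"spin":0},
    {"travel":[0,-0.004,0],"spin":0},
    {"travel":[0,0,0],"spin":0},
  ],
)

```text
time_s: 57.5
tcp_pos: [0.4657, -0.097, 0.3]
eef_rot: [-178.3, -1.5, 173.4]
contact_force: [-0.2, 0.6, -2.0]
gripper_width: 0.0455
```

```bash
python3 hold.py 1; python3 - <<'E'
from h import *
plan([.4828,-.0852,.125],173.2)
E
```

```text
57.5 [ 0.4657 -0.097   0.3   ] [-178.31   -1.46  173.42] tilt -1.94 [ 0.2 -1.3 -0.3  0.4] [-30.6  30.9   7.7  -0.3]
tcp [ 0.4657 -0.0965  0.2999] rot [-178.32   -1.48  173.44] spin 0.24 tool shift after spin [-0.0157  0.0132  0.1749]
```

Call:
send_rows(
  motion=[
    {"travel":[-0.003,0.003,0.008],"spin":0},
    {"travel":[-0.005,0.004,0.016],"spin":0},
    {"travel":[-0.005,0.004,0.026],"spin":0},
    {"travel":[-0.003,0.002,0.036],"spin":0},
  ],
)

```text
time_s: 57.88
tcp_pos: [0.4855, -0.0842, 0.2157]
eef_rot: [-178.5, -0.7, 173.6]
contact_force: [1.0, -0.8, -2.9]
gripper_width: 0.0454
```

```bash
python3 hold.py 5; python3 - <<'E'
from h import *
plan([.4828,-.0852,.125],173.2)
E
```

```text
57.88 [ 0.4855 -0.0842  0.2157] [-178.5    -0.71  173.64] tilt -1.19 [ 21.6 -38.6   0.2  61.6] [-39.3  30.7   6.9  -2.7]
57.93 [ 0.4812 -0.0838  0.2071] [-178.47   -1.37  173.56] tilt -1.82 [ -0.1   1.   -1.8 -11.5] [-53.5  43.9  12.1  -1.2]
57.98 [ 0.4803 -0.0845  0.2097] [-178.36   -1.52  173.57] tilt -2.0 [-2.6  5.7  2.3 -7. ] [-35.8  29.5   7.5   1.6]
58.03 [ 0.4818 -0.085   0.2129] [-178.33   -1.32  173.61] tilt -1.83 [-2.3  4.5  1.9 -2.3] [-32.6  26.4   6.3   0.5]
58.08 [ 0.4833 -0.0852  0.2151] [-178.35   -1.1   173.63] tilt -1.61 [-1.8  2.6  0.8 -0.3] [-32.5  26.5   6.4  -0.1]
tcp [ 0.4842 -0.0852  0.2164] rot [-178.4    -0.94  173.62] spin 0.42 tool shift after spin [ 0.0014 -0.0001  0.0914]
```

Call:
send_rows(
  motion=[
    {"travel":[0,0,0.008],"spin":0.3},
    {"travel":[0,0,0.016],"spin":0},
    {"travel":[0,0,0.026],"spin":0},
  ],
)

```text
time_s: 58.38
tcp_pos: [0.4905, -0.0853, 0.1749]
eef_rot: [-178.6, 0.1, 173.4]
contact_force: [0.8, -0.1, -2.6]
gripper_width: 0.046
```

```bash
python3 hold.py 6|tail -2; python3 - <<'E'
from h import *
plan([.4828,-.0852,.125],173.2)
E
```

```text
58.58 [ 0.4881 -0.0858  0.173 ] [-178.48   -0.28  173.41] tilt -0.81 [-0.7  1.3  0.4 -0.1] [-35.   25.9   6.3  -0.1]
58.63 [ 0.4886 -0.0858  0.1735] [-178.5    -0.21  173.41] tilt -0.73 [-0.4  0.5 -0.   0.3] [-35.3  26.3   6.5  -0.2]
tcp [ 0.4888 -0.0857  0.1736] rot [-178.52   -0.18  173.41] spin 0.21 tool shift after spin [ 0.006  -0.0002  0.0486]
```

Call:
send_rows(
  motion=[
    {"travel":[0.003,0,0.006],"spin":0.2},
    {"travel":[0.002,0,0.012],"spin":0},
    {"travel":[0.001,0,0.016],"spin":0},
  ],
)

```text
time_s: 58.93
tcp_pos: [0.4869, -0.0853, 0.1449]
eef_rot: [-178.7, 0.5, 173.2]
contact_force: [0.2, -0.6, -3.2]
gripper_width: 0.0454
```

```bash
python3 hold.py 5|tail -1; python3 - <<'E'
from h import *
plan([.4828,-.0852,.125],173.2)
E
```

```text
59.13 [ 0.4859 -0.0856  0.144 ] [-178.6     0.28  173.22] tilt -0.25 [-0.4  0.9  0.2 -0.1] [-36.   25.    6.1  -0.1]
tcp [ 0.4863 -0.0855  0.1444] rot [-178.61    0.33  173.23] spin 0.03 tool shift after spin [ 0.0035 -0.0001  0.0194]
```

Call:
send_rows(
  motion=[
    {"travel":[0.002,0,0.005],"spin":0},
    {"travel":[0.001,0,0.006],"spin":0},
    {"travel":[0,0,0.004],"spin":0},
    {"travel":[0,0,0.002],"spin":0},
  ],
)

```text
time_s: 59.52
tcp_pos: [0.4851, -0.0853, 0.1288]
eef_rot: [-178.7, 0.6, 173.2]
contact_force: [0.1, 0.7, -2.7]
gripper_width: 0.046
```

```bash
python3 hold.py 3|tail -1; python3 - <<'E'
from h import *
plan([.4828,-.0852,.124],173.2)
E
```

```text
59.62 [ 0.485  -0.0853  0.1288] [-178.67    0.59  173.24] tilt 0.06 [-0.3  0.6  0.3 -0.6] [-37.   25.    6.1   0.1]
tcp [ 0.4852 -0.0853  0.1291] rot [-178.67    0.61  173.25] spin 0.05 tool shift after spin [ 0.0024 -0.0002  0.0051]
```

Call:
send_rows(
  motion=[
    {"travel":[0.0025,0,0.0025],"spin":0},
    {"travel":[0,0,0.002],"spin":0},
    {"travel":[0,0,0],"spin":0},
  ],
)

```text
time_s: 59.92
tcp_pos: [0.4846, -0.0856, 0.1268]
eef_rot: [-178.6, 0.8, 173.3]
contact_force: [-0.6, -0.1, -2.3]
gripper_width: 0.0454
```

Call:
send_rows(
  motion=[
    {"travel":[0,0,0.002],"spin":0},
    {"travel":[0,0,0],"spin":0},
  ],
)

```text
time_s: 60.08
tcp_pos: [0.4861, -0.0859, 0.1265]
eef_rot: [-178.6, 1.1, 173.4]
contact_force: [0.2, -0.8, -2.4]
gripper_width: 0.0456
```

```bash
python3 hold.py 1|tail -1; python3 - <<'E'
from h import *
plan([.4828,-.0852,.124],173.2); print(r.get_state()['contact_force'])
E
```

```text
60.08 [ 0.4861 -0.0859  0.1265] [-178.61    1.05  173.39] tilt 0.47 [-0.6  0.2  0.1 -0. ] [-36.9  25.    6.2  -0.2]
tcp [ 0.4859 -0.0859  0.1264] rot [-178.62    1.04  173.38] spin 0.18 tool shift after spin [0.0032 0.0003 0.0024]
[ 0.84718427 -0.04916143 -2.53798743]
```

Call:
send_rows(
  motion=[
    {"travel":[0.004,0,0.003],"spin":0},
  ],
)

```text
time_s: 60.22
tcp_pos: [0.4856, -0.0858, 0.1259]
eef_rot: [-178.6, 1.4, 173.5]
contact_force: [2.2, -5.8, 31.4]
gripper_width: 0.0457
```

```bash
python3 hold.py 5; python3 - <<'E'
from h import *
plan([.4828,-.0852,.124],173.2); print(r.get_state()['contact_force'])
E
```

```text
60.22 [ 0.4856 -0.0858  0.1259] [-178.58    1.41  173.49] tilt 0.79 [-3.6 -6.3  3.1  7.6] [-21.6  13.   -0.8  -0.7]
60.27 [ 0.4854 -0.0858  0.1261] [-178.59    1.48  173.5 ] tilt 0.85 [-0.1  0.5 -0.6 -0.8] [-26.8  18.6   2.4  -0.3]
60.32 [ 0.4853 -0.0858  0.1261] [-178.6     1.45  173.49] tilt 0.83 [ 0.2  0.4 -0.2 -0.5] [-28.5  18.    2.4  -0.2]
60.37 [ 0.4853 -0.0858  0.1261] [-178.6     1.44  173.49] tilt 0.82 [ 0.1  0.1 -0.1 -0.1] [-28.7  18.1   2.3  -0.2]
60.42 [ 0.4854 -0.0858  0.1261] [-178.61    1.44  173.49] tilt 0.83 [ 0.1  0.1 -0.  -0.1] [-28.7  18.1   2.3  -0.2]
tcp [ 0.4854 -0.0858  0.1261] rot [-178.61    1.44  173.49] spin 0.29 tool shift after spin [0.0026 0.0003 0.0021]
[ 1.25468552 -3.27701286 15.25554736]
```

Call:
send_rows(
  motion=[
    {"travel":[0.003,0,-0.004],"spin":0.2},
  ],
)

```text
time_s: 60.55
tcp_pos: [0.4829, -0.0854, 0.1301]
eef_rot: [-178.6, 1.5, 173.3]
contact_force: [-0.3, -0.1, -4.2]
gripper_width: 0.0456
```

```bash
python3 hold.py 5|tail -1; python3 - <<'E'
from h import *
plan([.4828,-.0852,.126],173.2); print(r.get_state()['contact_force'])
E
```

```text
60.75 [ 0.4816 -0.0852  0.1295] [-178.62    1.38  173.27] tilt 0.77 [ 0.5 -0.1  0.   0.1] [-36.3  25.5   6.3  -0. ]
tcp [ 0.4815 -0.0853  0.1293] rot [-178.61    1.36  173.28] spin 0.08 tool shift after spin [-0.0013  0.0002  0.0033]
[-0.48263776  0.13620986 -2.01395963]
```

Single rows with a camera hold land precisely, so I'll use that for fine steps.

Call:
send_rows(
  motion=[
    {"travel":[-0.001,0,0.004],"spin":0},
  ],
)

```text
time_s: 60.88
tcp_pos: [0.483, -0.0856, 0.1258]
eef_rot: [-178.6, 1.4, 173.3]
contact_force: [0.1, -9.7, 33.1]
gripper_width: 0.0455
```

```bash
python3 hold.py 4|tail -1; python3 - <<'E'
from h import *
plan([.4828,-.0852,.126],173.2); print(r.get_state()['contact_force'])
E
```

```text
61.03 [ 0.4834 -0.0859  0.1258] [-178.55    1.42  173.32] tilt 0.78 [-0.  -0.1 -0.2  0. ] [-32.3  22.5   4.3   0.5]
tcp [ 0.4833 -0.0859  0.1258] rot [-178.56    1.42  173.32] spin 0.12 tool shift after spin [ 0.0006  0.0006 -0.0002]
[-0.33903885 -2.15004419  6.55732572]
```

Call:
send_rows(
  motion=[
    {"travel":[0,0,0],"spin":0},
    {"travel":[0,0,0],"spin":0},
    {"travel":[0,0,0],"spin":0},
    {"travel":[0,0,0],"spin":0},
    {"travel":[0,0,0],"spin":0},
  ],
  gripper=1,
)

```text
time_s: 61.5
tcp_pos: [0.4834, -0.086, 0.1244]
eef_rot: [-178.5, 1.3, 173.3]
contact_force: [-0.3, -1.2, -0.0]
gripper_width: 0.0734
```

Call:
send_rows(
  motion=[
    {"travel":[0,0,0],"spin":0},
    {"travel":[0,0,-0.005],"spin":0},
    {"travel":[0,0,-0.012],"spin":0},
    {"travel":[0,0,-0.02],"spin":0},
    {"travel":[0,0,-0.026],"spin":0},
  ],
)

```text
time_s: 61.92
tcp_pos: [0.4783, -0.0845, 0.1843]
eef_rot: [-178.4, 0.7, 173.3]
contact_force: [0.1, -0.7, -0.2]
gripper_width: 0.0871
```

Call:
send_rows(
  motion=[
    {"travel":[0,0,-0.026],"spin":0},
    {"travel":[0,0,-0.02],"spin":0},
    {"travel":[0,0,-0.01],"spin":0},
    {"travel":[0,0,-0.005],"spin":0},
    {"travel":[0,0,0],"spin":0},
  ],
)

```text
time_s: 62.33
tcp_pos: [0.4794, -0.0824, 0.2554]
eef_rot: [-178.5, 1.2, 173.3]
contact_force: [0.8, 1.1, -0.5]
gripper_width: 0.0877
```

```bash
python3 - <<'E'
from h import *
plan([.5785,.330,.26],173.2)
im,d=r.capture('wrist'); cv2.imwrite('pics/w10.png',im)
W=cloud('side',r.capture('side')[1]); x,y,z=np.moveaxis(W,-1,0)
s=W[(np.hypot(x-.483,y+.085)<.05)&(z>.124)&(z<.146)]; print(circ(s,.023))
E
```

```text
tcp [ 0.4794 -0.0824  0.2554] rot [-178.47    1.18  173.34] spin 0.14 tool shift after spin [-0.0496  0.4213 -0.0046]
[ 0.4823186 -0.0868719]
```

View pics/w10.png

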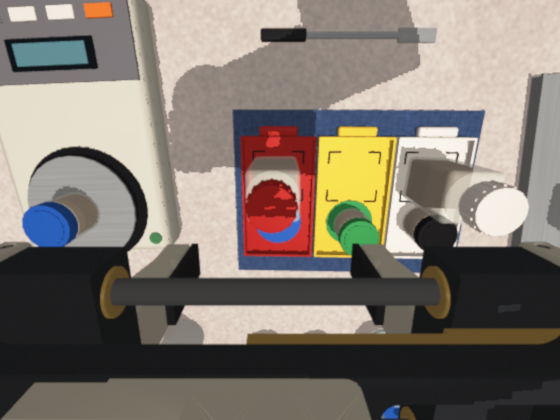

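The red bottle stands in its lane among its marks, roughly (250–302, 150–210). I'll measure it from the body faces numerically.

```bash
cat > face.py <<'E'
from h import *
def face(W,c,tag,yaw=-7):
    a=np.radians(yaw); ex=np.array([np.cos(a),np.sin(a)]); ey=np.array([-ex[1],ex[0]])
    z=W[...,2]; q=W[...,:2]-np.array(c); X=q@ex; Y=q@ey
    m=(abs(X)<.045)&(abs(Y)<.045)&(z>.03)&(z<.098)
    for n,A,B,s in (('front-x',X,Y,-1),('back+x',X,Y,1),('left+y',Y,X,1),('right-y',Y,X,-1)):
        k=m&(abs(A-s*.029)<.009)&(abs(B)<.022)
        if k.sum()>60:
            p=np.polyfit(B[k],A[k],1)
            for _ in range(4):
                e=abs(A[k]-np.polyval(p,B[k])); g=e<max(.0015,1.5*np.median(e)); p=np.polyfit(B[k][g],A[k][g],1)
            print(tag,n,k.sum(),'centre off mm',round(1000*(np.polyval(p,0)-s*.029),1),'slope deg',round(np.degrees(np.arctan(p[0])),1))
E
python3 - <<'E'
from face import *
for c in ('wrist','scene','side'):
    k=r.get_calibration(c); im,d=r.capture(c); np.save(c+'10.npy',d); W=cloud(c,d,k)
    face(W,(.4828,-.0852),c+' red'); face(W,(.4950+.0124,.0165+.1012),c+' white')
for c in ('scene','side'): face(cloud(c,np.load(c+'0.npy')),(.4828,-.0852),c+'0 red')
for c in ('scene','side'): face(cloud(c,np.load(c+'0.npy')),(.4950,.0165),c+'0 yel')
face(cloud('wrist',np.load('w9.npy'),__import__('json').load(open('w9.json'))),(.5074,.1177),'w9 white')
E
```

```text
wrist red front-x 361 centre off mm -0.4 slope deg -0.7
wrist white front-x 304 centre off mm -0.4 slope deg 2.2
wrist white right-y 1066 centre off mm -3.5 slope deg -2.2
scene red back+x 444 centre off mm -0.1 slope deg -1.1
scene red left+y 265 centre off mm -4.1 slope deg 1.1
scene white back+x 449 centre off mm -0.4 slope deg 1.5
scene white left+y 159 centre off mm -3.9 slope deg -2.2
side red back+x 279 centre off mm -0.3 slope deg -1.1
side red left+y 202 centre off mm -1.9 slope deg 0.2
side white back+x 275 centre off mm 0.3 slope deg 1.7
side white left+y 185 centre off mm -1.8 slope deg -2.7
scene0 red back+x 380 centre off mm 0.2 slope deg -2.0
scene0 red left+y 260 centre off mm 1.3 slope deg 1.7
side0 red back+x 225 centre off mm 0.4 slope deg 0.3
side0 red left+y 202 centre off mm 3.4 slope deg 1.8
scene0 yel back+x 476 centre off mm -0.7 slope deg -3.1
scene0 yel left+y 191 centre off mm -1.9 slope deg 3.2
side0 yel back+x 309 centre off mm -0.4 slope deg -3.3
side0 yel left+y 184 centre off mm 0.3 slope deg 3.0
w9 white front-x 462 centre off mm -0.4 slope deg 2.2
w9 white right-y 503 centre off mm -3.6 slope deg -2.1
```

Call:
send_rows(
  motion=[
    {"travel":[-0.001,0.012,0],"spin":0},
    {"travel":[-0.002,0.024,0],"spin":0},
    {"travel":[-0.004,0.034,0],"spin":0},
    {"travel":[-0.005,0.04,0],"spin":0},
    {"travel":[-0.005,0.04,0],"spin":0},
  ],
)

```text
time_s: 63.0
tcp_pos: [0.5108, 0.0649, 0.2452]
eef_rot: [-178.2, 0.6, 172.7]
contact_force: [1.6, -0.7, -0.3]
gripper_width: 0.0875
```

Call:
send_rows(
  motion=[
    {"travel":[-0.005,0.04,0],"spin":0},
    {"travel":[-0.005,0.04,0],"spin":0},
    {"travel":[-0.005,0.04,0],"spin":0},
    {"travel":[-0.005,0.04,0],"spin":0},
    {"travel":[-0.004,0.034,0],"spin":0},
  ],
)

```text
time_s: 63.42
tcp_pos: [0.5573, 0.2642, 0.2351]
eef_rot: [-178.0, 0.4, 172.7]
contact_force: [0.7, -0.7, -0.6]
gripper_width: 0.0876
```

Call:
send_rows(
  motion=[
    {"travel":[-0.003,0.026,0],"spin":0},
    {"travel":[-0.002,0.018,0],"spin":0},
    {"travel":[-0.001,0.01,0],"spin":0},
    {"travel":[0,0.004,0],"spin":0},
    {"travel":[0,0,0],"spin":0},
  ],
)

```text
time_s: 63.83
tcp_pos: [0.5688, 0.333, 0.2247]
eef_rot: [-177.6, 0.0, 173.1]
contact_force: [-0.4, -1.1, -0.1]
gripper_width: 0.0876
```

```bash
python3 - <<'E'
from face import *
plan([.5788,.3296,.122],173.2)
for c in ('scene','side'): face(cloud(c,np.load(c+'10.npy')),(.5785,.330),c+' yel')
E
```

```text
tcp [0.5688 0.333  0.2247] rot [-1.7757e+02  4.0000e-02  1.7310e+02] spin -0.1 tool shift after spin [-0.0103 -0.0021  0.1027]
scene yel back+x 666 centre off mm -0.5 slope deg -2.9
side yel back+x 476 centre off mm 0.2 slope deg -2.9
side yel left+y 98 centre off mm 0.6 slope deg 3.0
```

Call:
send_rows(
  motion=[
    {"travel":[-0.004,-0.001,0.008],"spin":0},
    {"travel":[-0.004,-0.001,0.016],"spin":0},
    {"travel":[-0.002,0,0.026],"spin":0},
  ],
)

```text
time_s: 64.08
tcp_pos: [0.5804, 0.3272, 0.1786]
eef_rot: [-177.9, 0.4, 173.1]
contact_force: [0.7, 0.2, -0.0]
gripper_width: 0.0875
```

```bash
python3 hold.py 4|tail -1; python3 - <<'E'
from h import *
plan([.5788,.3296,.122],173.2)
E
```

```text
64.23 [0.5782 0.3254 0.1752] [-1.7756e+02  6.0000e-02  1.7305e+02] tilt -1.95 [-1.6  3.3  1.2 -1.3] [-57.3  26.5   6.2   0.2]
tcp [0.5791 0.3263 0.177 ] rot [-177.67    0.19  173.09] spin -0.11 tool shift after spin [0.0006 0.0032 0.055 ]
```

Call:
send_rows(
  motion=[
    {"travel":[0,0.002,0.006],"spin":0},
    {"travel":[0,0.001,0.012],"spin":0},
    {"travel":[0,0,0.02],"spin":0},
  ],
)

```text
time_s: 64.53
tcp_pos: [0.5833, 0.3297, 0.146]
eef_rot: [-178.2, 0.7, 173.1]
contact_force: [0.5, 0.1, -0.6]
gripper_width: 0.0874
```

```bash
python3 hold.py 4|tail -1; python3 - <<'E'
from h import *
plan([.5788,.3296,.122],173.2)
E
```

```text
64.68 [0.5812 0.328  0.1427] [-177.88    0.44  173.06] tilt -1.47 [-1.   2.   0.9 -1. ] [-59.1  26.1   6.1   0.1]
tcp [0.5818 0.3285 0.1438] rot [-177.95    0.52  173.08] spin -0.12 tool shift after spin [0.0032 0.0008 0.0218]
```

Call:
send_rows(
  motion=[
    {"travel":[0.002,0.001,0.006],"spin":0},
    {"travel":[0.001,0,0.007],"spin":0},
    {"travel":[0,0,0.005],"spin":0},
    {"travel":[0,0,0.002],"spin":0},
    {"travel":[0,0,0],"spin":0},
  ],
)

```text
time_s: 65.15
tcp_pos: [0.5801, 0.3307, 0.1253]
eef_rot: [-178.2, 0.7, 173.1]
contact_force: [-0.7, -0.4, -0.6]
gripper_width: 0.0878
```

Call:
send_rows(
  motion=[
    {"travel":[0,0,0],"spin":0},
    {"travel":[0,0,0],"spin":0},
    {"travel":[0,0,0],"spin":0},
    {"travel":[0,0,0],"spin":0},
    {"travel":[0,0,0],"spin":0},
  ],
  gripper=-1,
  squeeze=25,
)

```text
time_s: 65.57
tcp_pos: [0.5804, 0.3309, 0.1258]
eef_rot: [-178.2, 0.7, 173.1]
contact_force: [0.1, 0.1, 0.9]
gripper_width: 0.0597
```

Call:
send_rows(
  motion=[
    {"travel":[0,0,0],"spin":0},
    {"travel":[0,0,0],"spin":0},
    {"travel":[0,0,0],"spin":0},
  ],
)

```text
time_s: 65.82
tcp_pos: [0.5805, 0.3309, 0.1261]
eef_rot: [-178.2, 0.8, 173.1]
contact_force: [0.3, -0.1, -1.1]
gripper_width: 0.0454
```

```bash
python3 - <<'E'
from h import *
plan([.5788,.3296,.122],173.2); print(r.get_state()['gripper_width'])
E
```

```text
tcp [0.5805 0.3309 0.1261] rot [-178.19    0.76  173.13] spin -0.07 tool shift after spin [ 0.0015 -0.0015  0.0041]
0.04539587409314778
```

Call:
send_rows(
  motion=[
    {"travel":[0,0,-0.008],"spin":0},
    {"travel":[0,0,-0.018],"spin":0},
    {"travel":[0,0,-0.028],"spin":0},
    {"travel":[0,0,-0.034],"spin":0},
    {"travel":[0,0,-0.036],"spin":0},
  ],
)

```text
time_s: 66.23
tcp_pos: [0.5745, 0.3314, 0.2441]
eef_rot: [-177.4, -0.1, 173.0]
contact_force: [1.0, 0.2, -1.8]
gripper_width: 0.0454
```

Call:
send_rows(
  motion=[
    {"travel":[0,0,-0.03],"spin":0},
    {"travel":[0,0,-0.022],"spin":0},
    {"travel":[0,0,-0.01],"spin":0},
    {"travel":[0,0,0],"spin":0},
  ],
)

```text
time_s: 66.57
tcp_pos: [0.5762, 0.335, 0.3202]
eef_rot: [-177.8, 0.4, 173.1]
contact_force: [-0.3, 0.1, -1.2]
gripper_width: 0.0456
```

```bash
python3 - <<'E'
from h import *
plan([.4965,.0165,.30],173.2)
E
```

```text
tcp [0.5762 0.335  0.3202] rot [-177.84    0.38  173.05] spin -0.15 tool shift after spin [ 0.0415 -0.3257  0.0202]
```

Call:
send_rows(
  motion=[
    {"travel":[0.0015,-0.012,0],"spin":1},
    {"travel":[0.0035,-0.026,0],"spin":1},
    {"travel":[0.005,-0.038,0],"spin":1},
    {"travel":[0.005,-0.04,0],"spin":0},
    {"travel":[0.005,-0.04,0],"spin":0},
  ],
)

```text
time_s: 66.98
tcp_pos: [0.5287, 0.1839, 0.3187]
eef_rot: [-177.6, 0.1, 170.1]
contact_force: [1.1, -1.0, -2.9]
gripper_width: 0.0454
```

Call:
send_rows(
  motion=[
    {"travel":[0.005,-0.04,0],"spin":0},
    {"travel":[0.005,-0.04,0],"spin":0},
    {"travel":[0.005,-0.04,0],"spin":0},
    {"travel":[0.003,-0.026,0],"spin":0},
    {"travel":[0.001,-0.01,0],"spin":0},
  ],
)

```text
time_s: 67.4
tcp_pos: [0.4735, 0.0235, 0.3203]
eef_rot: [-177.3, -0.3, 169.9]
contact_force: [0.1, 0.1, -1.9]
gripper_width: 0.0457
```

Call:
send_rows(
  motion=[
    {"travel":[0,0,0],"spin":0},
    {"travel":[0,0,0],"spin":0},
  ],
)

```text
time_s: 67.57
tcp_pos: [0.4709, 0.0201, 0.3193]
eef_rot: [-177.3, -0.4, 169.6]
contact_force: [0.1, 0.1, -2.2]
gripper_width: 0.0455
```

```bash
python3 - <<'E'
from h import *
plan([.4965,.0165,.13],170.2)
E
```

```text
tcp [0.4709 0.0201 0.3193] rot [-177.3    -0.41  169.59] spin -0.61 tool shift after spin [-0.0258  0.0008  0.1893]
```

Call:
send_rows(
  motion=[
    {"travel":[-0.005,0,0.01],"spin":-0.6},
    {"travel":[-0.007,0,0.02],"spin":0},
    {"travel":[-0.006,0,0.03],"spin":0},
    {"travel":[-0.002,0,0.036],"spin":0},
  ],
)

```text
time_s: 67.9
tcp_pos: [0.4954, 0.0158, 0.2246]
eef_rot: [-177.7, 0.2, 170.5]
contact_force: [0.5, 1.8, -3.3]
gripper_width: 0.0451
```

```bash
python3 hold.py 4|tail -1; python3 - <<'E'
from h import *
plan([.4965,.0165,.13],170.2)
E
```

```text
68.05 [0.492  0.0146 0.2224] [-177.38   -0.26  170.45] tilt -1.76 [-2.7  4.8  1.7 -2.2] [-32.1  26.3   6.3   0.5]
tcp [0.4935 0.0149 0.2249] rot [-1.7748e+02 -3.0000e-02  1.7047e+02] spin 0.27 tool shift after spin [-0.0027  0.002   0.0949]
```

Call:
send_rows(
  motion=[
    {"travel":[-0.001,0.001,0.008],"spin":0.2},
    {"travel":[0,0.001,0.016],"spin":0},
    {"travel":[0,0,0.026],"spin":0},
  ],
)

```text
time_s: 68.35
tcp_pos: [0.5021, 0.0179, 0.183]
eef_rot: [-177.9, 0.9, 170.5]
contact_force: [1.5, 0.6, -1.8]
gripper_width: 0.0457
```

```bash
python3 hold.py 3|tail -1; python3 - <<'E'
from h import *
plan([.4965,.0165,.13],170.2)
E
```

```text
68.45 [0.4981 0.0166 0.1784] [-177.63    0.35  170.39] tilt -1.13 [-1.6  2.9  1.2 -4.7] [-36.5  27.8   7.    1.1]
tcp [0.4989 0.0166 0.1801] rot [-177.63    0.43  170.42] spin 0.22 tool shift after spin [ 0.0023 -0.0005  0.0501]
```

Call:
send_rows(
  motion=[
    {"travel":[0.001,0,0.006],"spin":0.2},
    {"travel":[0.001,0.001,0.01],"spin":0},
    {"travel":[0,0,0.012],"spin":0},
    {"travel":[0,0,0.008],"spin":0},
    {"travel":[0,0,0.004],"spin":0},
  ],
)

```text
time_s: 68.92
tcp_pos: [0.5017, 0.0184, 0.1447]
eef_rot: [-177.9, 1.1, 170.3]
contact_force: [0.4, -0.3, -1.9]
gripper_width: 0.0459
```

Call:
send_rows(
  motion=[
    {"travel":[0,0,0],"spin":0},
  ],
)

```text
time_s: 69.0
tcp_pos: [0.5014, 0.0183, 0.1442]
eef_rot: [-177.9, 1.0, 170.3]
contact_force: [0.5, 0.2, -1.9]
gripper_width: 0.0456
```

```bash
python3 - <<'E'
from h import *
plan([.4965,.0175,.1261],170.2)
E
```

```text
tcp [0.5014 0.0183 0.1442] rot [-177.92    1.03  170.28] spin 0.08 tool shift after spin [ 0.0047 -0.0016  0.0181]
```

Call:
send_rows(
  motion=[
    {"travel":[0.003,-0.001,0.004],"spin":0},
    {"travel":[0.002,0,0.005],"spin":0},
    {"travel":[0.001,0,0.004],"spin":0},
    {"travel":[0,0,0.002],"spin":0},
    {"travel":[0,0,0],"spin":0},
  ],
)

```text
time_s: 69.42
tcp_pos: [0.4956, 0.0179, 0.1289]
eef_rot: [-178.0, 1.1, 170.3]
contact_force: [-0.1, 0.3, -1.4]
gripper_width: 0.0457
```

```bash
python3 - <<'E'
from h import *
plan([.4965,.0175,.1261],170.2)
E
```

```text
tcp [0.4956 0.0179 0.1289] rot [-177.96    1.12  170.29] spin 0.09 tool shift after spin [-0.001  -0.0002  0.0028]
```

Now a single 4 mm row with a short hold to make contact.

Call:
send_rows(
  motion=[
    {"travel":[-0.0005,0,0.004],"spin":0},
  ],
)

```text
time_s: 69.5
tcp_pos: [0.4981, 0.0175, 0.1274]
eef_rot: [-177.9, 1.4, 170.4]
contact_force: [-7.0, -5.6, 39.0]
gripper_width: 0.0459
```

```bash
python3 hold.py 2|tail -1; python3 - <<'E'
from h import *
plan([.4965,.0175,.1261],170.2); print(r.get_state()['contact_force'])
E
```

```text
69.55 [0.4986 0.0174 0.1275] [-177.94    1.4   170.42] tilt -0.13 [-0.2  0.1 -1.  -0.6] [-29.3  19.9   3.2   1.4]
tcp [0.4982 0.0175 0.1274] rot [-177.96    1.36  170.39] spin 0.19 tool shift after spin [ 0.0017 -0.0003  0.0013]
[-2.99526518 -2.3569634  15.99443345]
```

Call:
send_rows(
  motion=[
    {"travel":[0,0,0],"spin":0},
    {"travel":[0,0,0],"spin":0},
    {"travel":[0,0,0],"spin":0},
    {"travel":[0,0,0],"spin":0},
    {"travel":[0,0,0],"spin":0},
  ],
  gripper=1,
)

```text
time_s: 70.02
tcp_pos: [0.5004, 0.0178, 0.1296]
eef_rot: [-178.1, 1.6, 170.4]
contact_force: [0.3, 0.3, 1.0]
gripper_width: 0.0735
```

Call:
send_rows(
  motion=[
    {"travel":[0,0,0],"spin":0},
    {"travel":[0,0,-0.005],"spin":0},
    {"travel":[0,0,-0.012],"spin":0},
    {"travel":[0,0,-0.02],"spin":0},
    {"travel":[0,0,-0.024],"spin":0},
  ],
)

```text
time_s: 70.43
tcp_pos: [0.4956, 0.0191, 0.1875]
eef_rot: [-177.7, 1.0, 170.4]
contact_force: [0.4, 0.2, 1.8]
gripper_width: 0.0874
```

Call:
send_rows(
  motion=[
    {"travel":[0,0,-0.02],"spin":0},
    {"travel":[0,0,-0.012],"spin":0},
    {"travel":[0,0,-0.005],"spin":0},
    {"travel":[0,0,0],"spin":0},
  ],
)

```text
time_s: 70.77
tcp_pos: [0.4969, 0.0214, 0.2318]
eef_rot: [-177.9, 1.4, 170.4]
contact_force: [-0.1, -0.2, -0.5]
gripper_width: 0.0881
```

```bash
python3 - <<'E'
from face import *
for c in ('scene','side'):
    im,d=r.capture(c); cv2.imwrite(f'pics/{c}11.png',im); W=cloud(c,d)
    face(W,(.4950,.0165),c+' yel'); face(W,(.4828,-.0852),c+' red')
plan([.4823,-.0872,.20],173.2)
E
```

```text
scene yel back+x 428 centre off mm -0.7 slope deg -0.4
scene yel left+y 206 centre off mm -1.5 slope deg 0.9
scene red back+x 441 centre off mm -0.2 slope deg -1.3
scene red left+y 273 centre off mm -4.0 slope deg 1.0
side yel back+x 272 centre off mm -0.1 slope deg -0.9
side yel left+y 191 centre off mm 0.5 slope deg 0.7
side red back+x 282 centre off mm -0.0 slope deg 0.2
side red left+y 205 centre off mm -2.0 slope deg 1.2
tcp [0.4962 0.0212 0.2303] rot [-177.86    1.29  170.42] spin -2.78 tool shift after spin [ 0.001  -0.1092  0.0303]
```

Both bottles stand inside their corner marks: yellow about 0.5 mm off, red about 3 mm off. The robot is clear, so I'm handing in.

```bash
python3 - <<'E'
from h import *
print(r.close_job(), r.get_state()['time_s'])
E
```

```text
the job is handed in; nothing more can be done
the job is handed in; nothing more can be done
```

The job is done in the order asked and handed in at about 71 s of robot time. Nothing was dropped or knocked over, and the white-capped bottle was not touched.

| Thing | Final place | Last check |
|---|---|---|
| Green-lidded jar | on the green mark | about 3 mm off centre, fully on the disc |
| Blue-lidded jar | on the balance pan | about 2 mm off centre |
| Yellow-capped bottle | in its lane | about 0.5 mm off centre, turned about 1° |
| Red-capped bottle | in its lane | about 3 mm off centre sideways, turned about 1° |

- **Red bottle:** it stands inside its corner marks but not exactly centred. The two fixed cameras disagreed, giving 4.0 mm and 2.0 mm off. I saw this but did not nudge it again, because I was nearly out of turns.
- **Tool tilt:** the tool slowly drifted out of vertical, up to about 9° with the gripper empty. I worked it back before picking up either jar, and about 2° or less remained at each later placement.
- **Set-down force:** the wrist force reading peaked at 39 N as the yellow bottle was set down and about 33 N for the red.

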